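Put the print bench to rights: tins into the graded rack, brush washers on the hooks

ROBOT

A 6-joint arm with a two-finger parallel gripper is mounted at the origin on the work surface. World frame = base frame: x ahead of the robot, y to its left, z up, the work surface at z = 0. Lengths are in m, angles in rad, forces in N, time in s.
With the tool pointing down it reaches from about 0.35 to 0.875 m from the base axis. Payload 4.2 kg.
Tool frame: the origin (TCP) lies midway between the tips of the shut fingers; the grasp point (between the pads) lies 19 mm behind it; x points along the fingers, z is the direction in which the jaws open and shut, and the axes are right-handed (so a half turn about x gives the same grasp; the last joint's range is limited). The gripper opens to 87 mm and grips with 3 to 60 N. Pads are 19 mm wide; open, the fingers measure 117 mm over their backs; the gripper's body (75 mm by 190 mm) begins 51 mm behind the grasp point.
Start: joints at [0.259, 0.385, 0.008, 0, -1.194, -0.259], TCP at [0.625, 0, 0.223] pointing down, gripper open.
Joint ranges: [-3.14, 3.14], [-1.21, 2.06], [-1.07, 1.41], [-3.16, 2.05], [-2.99, -0.16], [-3.1, 3.1]. Speed limits (rad/s): [2.79, 2.79, 3.14, 3.14, 3.14, 3.14].

INTERFACE

Orientations are given as a rotation vector (axis times angle).
In Python, from bench import arm, viewer, models gives the robot as it stands.
- The arm moves only by the shell command python3 -m handwheel 'ROWS' [FORCE]. ROWS is JSON, a list of rows, each a list of 3 entries, a list of its own where there are three numbers: the shift along the world's x, y, z in cm, then the turn, a rotation vector about the world's x, y, z in degrees, then the opening, from -1 (shut) to 1 (fully open), so that 0 is half open. In form: [[[tx, ty, tz], [wx, wy, wz], hand], ...]. A call has 1 to 20 rows; each row shifts and turns the pose as measured when the row begins; what a row does not reach is not made up. A row lasts 1/10 s, in which the tool goes at most 50 mm and 8.59 degrees, less where a joint would pass 70% of its speed; a pose out of reach is approached as far as the arm can. A call with a gripper value outside its range is refused whole. The fingers move at their own pace and stop on an object; FORCE is the grip in N (left out, the last holds). Time passes only in rows, so rows that do not move let the fingers close. It gives the time, the measured TCP pose, the force and the opening at its end, in the units of the state.
- arm.state(): the state, without advancing time (a new reading comes with each control period).
- viewer.camera(name): name is "scene" or "side" or "wrist"; returns the picture (384x512x3 uint8, blue, green, red); there is no depth.
- viewer.camera_params(name): a dict with "intrinsics" (3x3 intrinsics, pixels), "dist" ([k1, k2, p1, p2, k3] as OpenCV has them; the pictures are not rectified), "R" (3x3) and "t" (3): a world point X has camera coordinates R X + t; the wrist camera has in their place "mount" (4x4, takes a point from camera to tool coordinates, whose origin is the TCP and whose axes are the tool frame's). Camera axes: x right, y down, z forward; pixel columns grow to the right and rows downward; lengths in m; the calibration is good to about 2 mm. A picture is of the moment at which its call begins: read the wrist's pose just before it. camera_params takes no time and is no camera call.
- arm.close_job(): hands the job in, once; it reports no verdict.
Trained networks look in the newest picture that a camera, given by its name, has taken for a name from the list of things; names that differ only in an ending like _2 or _b are one class to them, and where a whole thing is asked for, a point or a joint stands for the part that bears it (a point fixed in the world has none). Each returns a list of dicts, best first, with "confidence" (0 to 1); they miss things now and then, are a little off and sometimes report something else, mostly with a low value. They report only what shows in the picture. A call takes as long as a camera call.
- models.outline_of(query, camera): "region" (384x512 bool, what is visible of it) and "centre" ([row, column] in pixels, amid what is visible of it).
- models.mark_of(query, camera): "centre" ([row, column] in pixels: a listed point, or the origin of a listed thing).
The state is a dict: "clock": time; "joint_pos": joint angles; "dq": joint speeds; "effort": joint torques, N m; "tool_pos": TCP position; "tcp_rot": TCP orientation; "ft_force": force on the tool from outside, world axes, zero at the start; "moment": the same for the moment, N m; "gripper_width": opening from 0.0 (shut) to 1.0 (fully open).
Only numpy, scipy, OpenCV 4.12 (cv2) and the standard library are available. Lean on these libraries where they do the work, as an engineer would, in place of code of your own. Each camera call takes 0.05 s, during which the arm holds its last target. There are 200 camera calls.

TASK

Clear the print bench for the night: hang the two brush washers by the crossbars of their bails on the stand's two hooks, one on each, settled in the bottoms of the throats, and drop every ink tin upright into the rack hole that fits its diameter, right down to the hole's floor. There are three to five tins; keep the washers upright all the while, and leave the mug, bowl, roller and jar where they are.

Things in the scene. Friction and masses are not known exactly. Their poses are not given: they have to be found in the camera images.
- rack: fixed plywood tin rack, 94 (x) x 308 (y) x 40 mm high, with a row of five round blind holes along its y axis, graded from the narrowest at -y to the widest at +y; each hole is 30 mm deep with a small chamfer. Origin: centre of its underside, on the bench
- hole_32 (a point): centre of the flat floor of the 36 mm wide rack hole, 10 mm above the bench, 30 mm below the rack's top; this hole fits the 32 mm tin. Axes as the rack's
- hole_40 (a point): centre of the flat floor of the 44 mm wide rack hole, 10 mm above the bench, 30 mm below the rack's top; this hole fits the 40 mm tin. Axes as the rack's
- hole_48 (a point): centre of the flat floor of the 52 mm wide rack hole, 10 mm above the bench, 30 mm below the rack's top; this hole fits the 48 mm tin. Axes as the rack's
- hole_56 (a point): centre of the flat floor of the 60 mm wide rack hole, 10 mm above the bench, 30 mm below the rack's top; this hole fits the 56 mm tin. Axes as the rack's
- hole_64 (a point): centre of the flat floor of the 68 mm wide rack hole, 10 mm above the bench, 30 mm below the rack's top; this hole fits the 64 mm tin. Axes as the rack's
- stand: fixed drying stand: dark 130 x 130 x 14 mm foot plate, 16 mm round post in its middle, and at the top two hooks of 8 mm steel rod, one to the stand's +y, one to its -y. Each leaves the post level, dips 18 mm into a U-shaped throat 65 mm from the post and ends in an upturned tip 82 mm from the post. Nothing on it is higher than 178 mm. Origin: centre of the foot's underside, z up, y along the hooks
- hook_left (a point): the spot on top of the rod at the bottom of the throat of the stand's +y hook, 65 mm from the post axis, 154 mm above the bench; axes as the stand's, the hook's tip is towards +y. The rod's top is at 172 mm on the level part and at the tip. The throat is about 24 mm wide at its mouth, 10 mm at its bottom
- hook_right (a point): the spot on top of the rod at the bottom of the throat of the stand's -y hook, 65 mm from the post axis, 154 mm above the bench; axes as the stand's, the hook's tip is towards -y. The rod's top is at 172 mm on the level part and at the tip. The throat is about 24 mm wide at its mouth, 10 mm at its bottom
- tin_32: closed round metal ink tin with a paper band, 32 mm in diameter, 60 mm high, half used (weight low down), about 84 g (it varies), standing upright; may be absent. Origin: centre of its underside, z up
- tin_40: closed round metal ink tin with a paper band, 40 mm in diameter, 60 mm high, half used (weight low down), about 100 g (it varies), standing upright; may be absent. Origin: centre of its underside, z up
- tin_48: closed round metal ink tin with a paper band, 48 mm in diameter, 60 mm high, half used (weight low down), about 116 g (it varies), standing upright; may be absent. Origin: centre of its underside, z up
- tin_56: closed round metal ink tin with a paper band, 56 mm in diameter, 60 mm high, half used (weight low down), about 132 g (it varies), standing upright; may be absent. Origin: centre of its underside, z up
- tin_64: closed round metal ink tin with a paper band, 64 mm in diameter, 60 mm high, half used (weight low down), about 148 g (it varies), standing upright; may be absent. Origin: centre of its underside, z up
- washer_a: steel brush washer, two alike: closed can 77 mm across, 50 mm high, about 280 g (varies), with a rigid upright bail: two arms, 56 mm apart inside, carry a steel crossbar 110 to 116 mm above the can's bottom, 68 mm long (washer's x), 8 mm thick (y). On its middle a flat wooden grip, 28 (x) x 12 mm (y), from 116 to 168 mm. Origin: centre of the can's underside, z up
- bail_a (a point): middle of the underside of the crossbar of washer_a, 110 mm above the can's bottom; the opening below it, between can and crossbar, is 60 mm high and is passed through along the washer's y; axes as the washer's
- washer_b: steel brush washer, two alike: closed can 77 mm across, 50 mm high, about 280 g (varies), with a rigid upright bail: two arms, 56 mm apart inside, carry a steel crossbar 110 to 116 mm above the can's bottom, 68 mm long (washer's x), 8 mm thick (y). On its middle a flat wooden grip, 28 (x) x 12 mm (y), from 116 to 168 mm. Origin: centre of the can's underside, z up
- bail_b (a point): middle of the underside of the crossbar of washer_b, 110 mm above the can's bottom; the opening below it, between can and crossbar, is 60 mm high and is passed through along the washer's y; axes as the washer's
- brush_mug: bystander: white mug full of brushes, 80 mm across, 190 mm high with the brushes. Origin: centre of its underside
- bowl: bystander: blue ceramic bowl, 130 mm across, 40 mm high. Origin: centre of its underside
- brayer: bystander: ink roller lying on the bench, rubber roll 90 mm long and 32 mm thick, wooden handle towards its -x. Origin: on the bench under the roll's middle
- jar_spare: bystander: terracotta-coloured jar, 68 mm across, 80 mm high. Origin: centre of its underside

How it is judged:
By the outcome, as a careful person would: the job done as asked, in the order asked, and still so for the second after the job is handed in, with the robot touching nothing.
Of tin_32, tin_40, tin_48, tin_56, tin_64 only 3 to 5 are there at a start; the rules pass over those that are not, and their reading is None.
At some moment in a run one of tin_48, tin_56, tin_64 may be knocked a few centimetres aside while the robot is not near it.
It also fails if it takes over 210 s, if anything falls off the work surface, if the arm or the gripper's body presses on something with over 40 N, if the wrist force passes 120 N, or if a joint passes its speed limit or range.

## Working session

There is one attempt and no reset: what is moved stays moved. The work goes in short steps, Python scripts to look and compute and a shell command to move; the robot and the scene stay as the last step left them, time stands still between calls to the robot, and variables do not carry over. Pictures are saved under pics/ and viewed, about 12 in all and at most 16, crops included, and the job is handed in when it is done.

```bash
mkdir -p pics; ls
cat > h.py <<'E'
import numpy as np, cv2
from bench import arm, viewer, models
from scipy.spatial.transform import Rotation as Ro
def campose(name):
    p=viewer.camera_params(name); K=np.array(p["intrinsics"]); D=np.array(p["dist"])
    if "mount" in p:
        s=arm.state(); M=np.array(p["mount"]); T=np.eye(4)
        T[:3,:3]=Ro.from_rotvec(s["tcp_rot"]).as_matrix(); T[:3,3]=s["tool_pos"]
        C=T@M; R=C[:3,:3].T; t=-R@C[:3,3]
    else: R=np.array(p["R"]); t=np.array(p["t"])
    return K,D,R,t
def ray(cp,rc):
    K,D,R,t=cp
    u=cv2.undistortPoints(np.array([[[rc[1],rc[0]]]],float),K,D)[0,0]
    return -R.T@t, R.T@np.array([u[0],u[1],1.])
def onz(cp,rc,z):
    o,d=ray(cp,rc); return o+d*(z-o[2])/d[2]
def proj(cp,X):
    K,D,R,t=cp
    p=cv2.projectPoints(np.array(X,float).reshape(-1,3),cv2.Rodrigues(R)[0],t,K,D)[0][:,0]
    return p[:,::-1]
def st():
    s=arm.state(); print("clk",round(s["clock"],2),"tcp",np.round(s["tool_pos"],4),"rot",np.round(s["tcp_rot"],3),"F",np.round(s["ft_force"],1),"w",round(s["gripper_width"],3),"j",np.round(s["joint_pos"],2))
E
python3 - <<'E'
from h import *
st()
ims=[]
for c in ["scene","side","wrist"]:
    cp=campose(c); im=viewer.camera(c); cv2.imwrite(f"pics/{c}0.png",im); print(c,"cam at",-cp[2].T@cp[3])
    for q,z in [("rack",0),("stand",0),("hook_left",.154),("hook_right",.154),("hole_32",.01),("hole_64",.01),("tin_32",0),("tin_40",0),("tin_48",0),("tin_56",0),("tin_64",0),("washer_a",0),("bail_a",.11),("brush_mug",0),("bowl",0),("brayer",0),("jar_spare",0)]:
        for d in models.mark_of(q,c):
            if d["confidence"]>.3: print(c,q,round(d["confidence"],2),np.round(d["centre"]),np.round(onz(cp,d["centre"],z)[:2],3))
a=cv2.imread("pics/scene0.png");b=cv2.imread("pics/side0.png")
cv2.imwrite("pics/both.png",cv2.resize(np.vstack([a,b]),(400,600)))
E
```

```text
pics
clk 0.0 tcp [0.6244 0.     0.2215] rot [-2.219  0.     2.224] F [ 0.2  0.8 -0.5] w 1.003 j [ 0.26  0.39  0.01 -0.   -1.19 -0.26]
scene cam at [1.18653863 1.11478299 1.41284562]
scene rack 0.96 [232. 278.] [0.588 0.151]
scene stand 0.76 [178. 238.] [ 0.593 -0.166]
scene hook_left 0.63 [156. 250.] [ 0.564 -0.11 ]
scene hook_right 0.77 [139. 230.] [ 0.589 -0.229]
scene hole_32 0.94 [218. 265.] [0.603 0.079]
scene hole_32 0.77 [228. 275.] [0.591 0.139]
scene hole_32 0.64 [252. 299.] [0.569 0.268]
scene hole_32 0.63 [239. 282.] [0.592 0.192]
scene hole_32 0.61 [210. 254.] [0.617 0.025]
scene hole_64 0.94 [218. 265.] [0.603 0.079]
scene hole_64 0.77 [228. 275.] [0.591 0.139]
scene hole_64 0.64 [252. 299.] [0.569 0.268]
scene hole_64 0.63 [239. 282.] [0.592 0.192]
scene hole_64 0.61 [210. 254.] [0.617 0.025]
scene tin_32 0.7 [193. 292.] [0.44  0.007]
scene tin_32 0.68 [210. 300.] [0.461 0.1  ]
scene tin_32 0.61 [228. 325.] [0.425 0.213]
scene tin_32 0.5 [255. 342.] [0.441 0.348]
scene tin_32 0.48 [175. 280.] [ 0.434 -0.1  ]
scene tin_32 0.34 [308. 302.] [0.673 0.459]
scene tin_40 0.7 [
[... 4215 characters left out ...]
237. 377.] [0.454 0.112]
wrist tin_32 0.56 [ 81. 421.] [ 0.422 -0.102]
wrist tin_40 0.91 [170. 400.] [0.435 0.012]
wrist tin_40 0.67 [237. 377.] [0.454 0.112]
wrist tin_40 0.56 [ 81. 421.] [ 0.422 -0.102]
wrist tin_48 0.91 [170. 400.] [0.435 0.012]
wrist tin_48 0.67 [237. 377.] [0.454 0.112]
wrist tin_48 0.56 [ 81. 421.] [ 0.422 -0.102]
wrist tin_56 0.91 [170. 400.] [0.435 0.012]
wrist tin_56 0.67 [237. 377.] [0.454 0.112]
wrist tin_56 0.56 [ 81. 421.] [ 0.422 -0.102]
wrist tin_64 0.91 [170. 400.] [0.435 0.012]
wrist tin_64 0.67 [237. 377.] [0.454 0.112]
wrist tin_64 0.56 [ 81. 421.] [ 0.422 -0.102]
wrist jar_spare 0.82 [168. 156.] [0.764 0.009]
wrist jar_spare 0.48 [170. 398.] [0.437 0.012]
```

View pics/scene0.png

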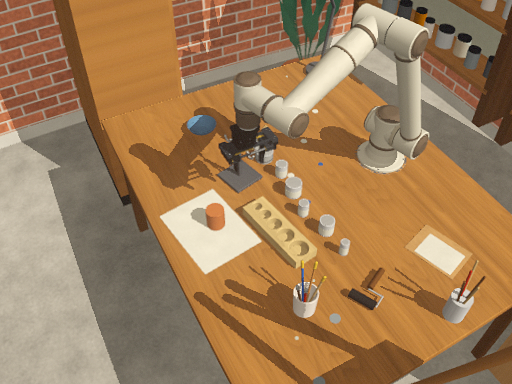

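View pics/side0.png

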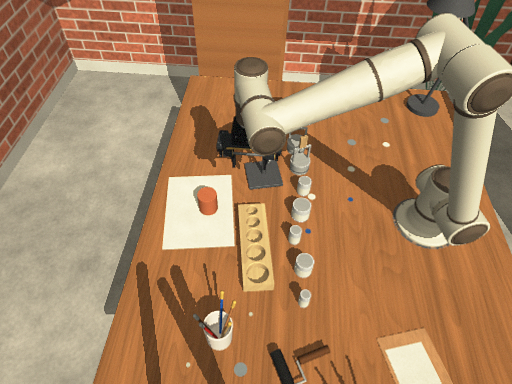

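The bench shows five tins in a row at x≈0.43–0.46, and the arm hides the washers near (300,150) in the side view. I'll go above them for a close look.

```bash
python3 -m handwheel '[[[-2.4,-3.2,1.2],[0,0,0],1],[[-2.4,-3.2,1.2],[0,0,0],1],[[-2.4,-3.2,1.2],[0,0,0],1],[[-2.4,-3.2,1.2],[0,0,0],1],[[-2.4,-3.2,1.2],[0,0,0],1],[[-2.4,-3.2,1.2],[0,0,0],1],[[-2.4,-3.2,1.2],[0,0,0],1],[[0,0,0],[0,0,0],1],[[0,0,0],[0,0,0],1]]'
python3 - <<'E'
from h import *
st()
for c in ["wrist","side"]:
    cp=campose(c); im=viewer.camera(c); cv2.imwrite(f"pics/{c}1.png",im); print(c,-cp[2].T@cp[3],cp[2][2])
    for q,z in [("stand",0),("hook_left",.154),("hook_right",.154),("washer_a",0),("bail_a",.11),("tin_48",0)]:
        for d in models.mark_of(q,c):
            if d["confidence"]>.4: print(c,q,round(d["confidence"],2),np.round(d["centre"]),np.round(onz(cp,d["centre"],z)[:2],3))
E
```

```text
clock: 3.6
tool_pos: [0.4495, -0.2304, 0.3089]
tcp_rot: [2.22, -0.0, -2.218]
ft_force: [1.3, 0.5, -0.4]
gripper_width: 1.002
clk 3.6 tcp [ 0.4495 -0.2304  0.3089] rot [ 2.22  -0.    -2.218] F [ 1.3  0.5 -0.4] w 1.002 j [-0.15  0.12 -0.13  0.   -1.32  0.15]
wrist [ 0.449621   -0.30895282  0.47306302] [-1.91032613e-04  2.85692416e-01 -9.58321348e-01]
wrist stand 0.81 [192. 179.] [ 0.583 -0.16 ]
wrist hook_right 0.73 [177. 125.] [ 0.6   -0.226]
wrist washer_a 0.74 [162. 263.] [ 0.443 -0.21 ]
wrist washer_a 0.73 [ 92. 256.] [ 0.454 -0.321]
wrist bail_a 0.6 [ 86. 254.] [ 0.456 -0.324]
wrist bail_a 0.59 [175. 263.] [ 0.444 -0.217]
wrist tin_48 0.62 [282. 266.] [0.435 0.014]
side [0.56580336 0.8327829  1.11475414] [ 0.04422245 -0.63646062 -0.77004043]
side stand 0.78 [177. 264.] [ 0.578 -0.157]
side hook_left 0.57 [159. 271.] [ 0.557 -0.105]
side hook_right 0.56 [136. 261.] [ 0.599 -0.22 ]
side washer_a 0.88 [150. 297.] [ 0.452 -0.319]
side washer_a 0.75 [169. 298.] [ 0.444 -0.211]
side washer_a 0.5 [148. 299.] [ 0.441 -0.334]
side bail_a 0.88 [144. 301.] [ 0.447 -0.24 ]
side bail_a 0.54 [126. 300.] [ 0.45  -0.343]
side tin_48 0.75 [241. 294.] [0.459 0.122]
side tin_48 0.75 [216. 300.] [0.437 0.013]
side tin_48 0.71 [191. 302.] [ 0.429 -0.102]
side tin_48 0.63 [169. 298.] [ 0.445 -0.214]
side tin_48 0.44 [300. 301.] [0.433 0.329]
side tin_48 0.44 [255. 254.] [0.588 0.188]
```

View pics/wrist1.png

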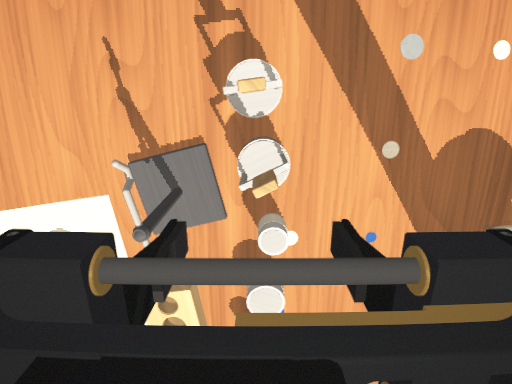

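Run:
```python
import cv2
im=cv2.imread("pics/wrist1.png"); c=cv2.resize(im[50:250,95:310],None,fx=3,fy=3,interpolation=cv2.INTER_CUBIC)
for i in range(0,215,20): cv2.putText(c,str(95+i),(i*3,10),0,.35,(0,0,255),1); cv2.line(c,(i*3,12),(i*3,18),(0,0,255),1)
for i in range(0,200,20): cv2.putText(c,str(50+i),(0,i*3+4),0,.35,(0,255,255),1)
cv2.imwrite("pics/w1c.png",c)
```

```text
(no output)
```

View pics/w1c.png

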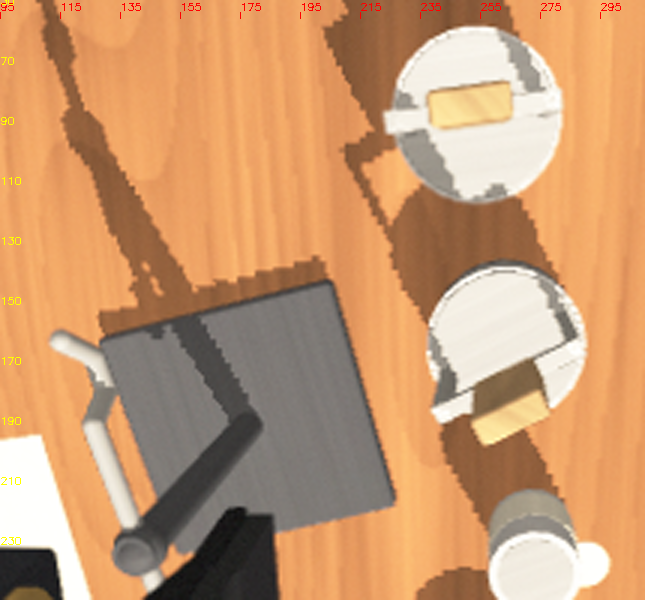

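```bash
cat >> h.py <<'E'
def line(cp,a,b,z):
    A,B=onz(cp,a,z),onz(cp,b,z); d=(B-A)[:2]; return np.round((A+B)[:2]/2,4), round(np.hypot(*d),4), round(np.degrees(np.arctan2(d[1],d[0])),1)
E
python3 - <<'E'
from h import *
cp=campose("wrist")
P=lambda x,y:(50+y/3,95+x/3)
print("far bar",line(cp,P(387,121),P(560,102),.116)); print("far grip",line(cp,P(430,111),P(512,100),.168))
print("near bar",line(cp,P(437,414),P(580,349),.116)); print("near grip",line(cp,P(480,432),P(545,399),.168))
print("foot e1",line(cp,P(102,340),P(330,282),.014),"e2",line(cp,P(330,282),P(395,500),.014))
print("foot centre",line(cp,P(330,282),P(190,552),.014), "post base",onz(cp,P(248,425),.014),"post top",onz(cp,P(140,550),.176))
print("tip",onz(cp,P(55,340),.17),"throat",onz(cp,P(103,400),.154),"rod",line(cp,P(95,425),P(130,528),.172))
E
```

```text
far bar (array([ 0.4574, -0.3221]), np.float64(0.0666), np.float64(-173.8))
far grip (array([ 0.4572, -0.322 ]), np.float64(0.027), np.float64(-172.5))
near bar (array([ 0.4432, -0.2153]), np.float64(0.0653), np.float64(-154.5))
near grip (array([ 0.4425, -0.2164]), np.float64(0.0262), np.float64(-151.7))
foot e1 (array([ 0.5951, -0.2263]), np.float64(0.1269), np.float64(-166.0)) e2 (array([ 0.5183, -0.1812]), np.float64(0.1247), np.float64(104.1))
foot centre (array([ 0.5772, -0.1649]), np.float64(0.1766), np.float64(60.4)) post base [ 0.58177631 -0.16403319  0.014     ] post top [ 0.57931611 -0.16650147  0.176     ]
tip [ 0.60344746 -0.24405371  0.17      ] throat [ 0.59611123 -0.21765241  0.154     ] rod (array([ 0.5879, -0.1935]), np.float64(0.0408), np.float64(101.5))
```

Wrist view: the far washer's grip is at (252,85) and the near one's at (266,189). The right hook's tip is at about (113,163) and the stand's yaw is about 14°. I'll start with the far washer, which goes on the right hook.

```bash
python3 -m handwheel '[[[0.08,-0.92,0],[0,0,-8.3],0],[[0.08,-0.92,0],[0,0,-8.3],0],[[0.08,-0.92,0],[0,0,-8.3],0],[[0.08,-0.92,0],[0,0,-8.3],0],[[0.08,-0.92,0],[0,0,-8.3],0],[[0.08,-0.92,0],[0,0,-8.3],0],[[0.08,-0.92,0],[0,0,-8.3],0],[[0.08,-0.92,0],[0,0,-8.3],0],[[0.08,-0.92,0],[0,0,-8.3],0],[[0.08,-0.92,0],[0,0,-8.3],0],[[0,0,0],[0,0,0],0],[[0,0,0],[0,0,0],0]]'
cat >> h.py <<'E'
def jaw():
    s=arm.state(); M=Ro.from_rotvec(s["tcp_rot"]).as_matrix(); z=M[:,2]; x=M[:,0]
    print("jaw ang %.1f  tilt x %s"%(np.degrees(np.arctan2(z[1],z[0]))%180,np.round(x,3)))
E
python3 - <<'E'
from h import *
st();jaw(); cp=campose("wrist"); im=viewer.camera("wrist"); cv2.imwrite("pics/wrist2.png",im)
for q,z in [("hook_left",.154),("hook_right",.154),("bail_a",.11),("stand",0)]:
        for d in models.mark_of(q,"wrist"):
            if d["confidence"]>.4: print(q,round(d["confidence"],2),np.round(d["centre"]),np.round(onz(cp,d["centre"],z)[:2],3))
E
```

```text
clock: 5.5
tool_pos: [0.4581, -0.3254, 0.3085]
tcp_rot: [-1.265, 1.174, 1.269]
ft_force: [-1.0, -0.3, -0.0]
gripper_width: 0.501
clk 5.5 tcp [ 0.4581 -0.3254  0.3085] rot [-1.265  1.174  1.269] F [-1.  -0.3 -0. ] w 0.501 j [-0.33  0.23  0.    0.   -1.34 -1.16]
jaw ang 94.5  tilt x [-0.003 -0.    -1.   ]
bail_a 0.91 [163. 349.] [ 0.446 -0.213]
bail_a 0.76 [162. 261.] [ 0.454 -0.322]
stand 0.9 [230. 342.] [ 0.586 -0.169]
```

View pics/wrist2.png

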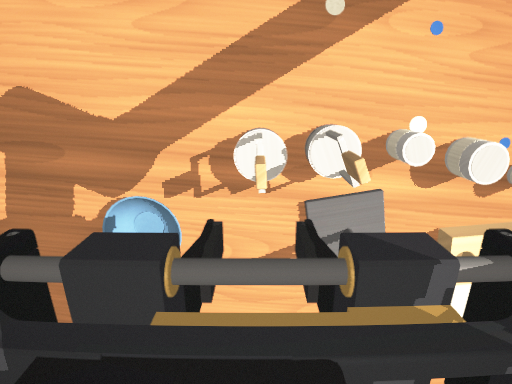

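```bash
python3 -m handwheel '[[[-0.1,0.3,-3],[0,0,2.3],0],[[0,0,-4],[0,0,0],0],[[0,0,-4],[0,0,0],0],[[0,0,-4],[0,0,0],0],[[0,0,-2],[0,0,0],0],[[0,0,0],[0,0,0],0]]' 30
python3 -c "
from h import *
st();jaw()"
```

```text
clock: 6.35
tool_pos: [0.4578, -0.3208, 0.137]
tcp_rot: [-1.308, 1.147, 1.295]
ft_force: [-0.1, 0.3, -0.3]
gripper_width: 0.496
clk 6.35 tcp [ 0.4578 -0.3208  0.137 ] rot [-1.308  1.147  1.295] F [-0.1  0.3 -0.3] w 0.496 j [-0.32  0.35 -0.28  0.   -0.93 -1.13]
jaw ang 97.2  tilt x [ 0.006 -0.005 -1.   ]
```

```bash
python3 -m handwheel '[[[0,0,0],[0,0,0],-1],[[0,0,0],[0,0,0],-1],[[0,0,0],[0,0,0],-1],[[0,0,0],[0,0,0],-1],[[0,0,0],[0,0,0],-1],[[0,0,1.2],[0,0,0],-1],[[0,0,2],[0,0,0],-1],[[0,0,2],[0,0,0],-1],[[0,0,2],[0,0,0],-1],[[2.5,0.8,0],[0,0,1.3],-1],[[2.5,0.8,0],[0,0,1.3],-1],[[2.5,0.8,0],[0,0,1.3],-1],[[2.5,0.8,0],[0,0,1.3],-1],[[2.5,0.8,0],[0,0,1.3],-1],[[2.3,0.8,0],[0,0,0.5],-1],[[0,0,0],[0,0,0],-1],[[0,0,0],[0,0,0],-1]]' 30
python3 - <<'E'
from h import *
st();jaw(); 
for c in ["wrist","side","scene"]:
    cp=campose(c);im=viewer.camera(c); cv2.imwrite(f"pics/{c}3.png",im)
    for q,z in [("hook_left",.154),("hook_right",.154),("bail_a",.182),("stand",0)]:
        for d in models.mark_of(q,c):
            if d["confidence"]>.4: print(c,q,round(d["confidence"],2),np.round(d["centre"]),np.round(onz(cp,d["centre"],z)[:2],3))
im=cv2.imread("pics/wrist3.png"); s=cv2.imread("pics/side3.png")[90:210,180:340]
cv2.imwrite("pics/c3.png",np.vstack([im,cv2.resize(s,(288,216),interpolation=2) if 0 else cv2.copyMakeBorder(cv2.resize(s,(288,216),interpolation=2),0,0,0,224,0)]))
E
```

```text
clock: 8.05
tool_pos: [0.6088, -0.2691, 0.2209]
tcp_rot: [-1.397, 1.074, 1.384]
ft_force: [-0.3, -0.5, -3.1]
gripper_width: 0.133
clk 8.05 tcp [ 0.6088 -0.2691  0.2209] rot [-1.397  1.074  1.384] F [-0.3 -0.5 -3.1] w 0.133 j [-0.17  0.45  0.11 -0.   -1.22 -1.14]
jaw ang 104.4  tilt x [ 0.009 -0.001 -1.   ]
wrist hook_left 0.86 [198. 466.] [ 0.566 -0.099]
wrist hook_right 0.81 [198. 311.] [ 0.598 -0.227]
wrist hook_right 0.45 [110.  85.] [ 0.573 -0.417]
wrist bail_a 0.64 [210. 260.] [ 0.608 -0.268]
wrist bail_a 0.57 [ 13. 370.] [ 0.465 -0.235]
wrist stand 0.75 [159. 340.] [ 0.581 -0.165]
side hook_left 0.79 [159. 269.] [ 0.562 -0.105]
side hook_right 0.55 [133. 262.] [ 0.597 -0.238]
side bail_a 0.84 [118. 261.] [ 0.605 -0.287]
side bail_a 0.74 [146. 303.] [ 0.449 -0.155]
side stand 0.61 [175. 262.] [ 0.583 -0.17 ]
side stand 0.53 [118. 262.] [ 0.608 -0.505]
scene hook_left 0.93 [157. 250.] [ 0.569 -0.104]
scene hook_left 0.57 [251. 298.] [0.633 0.352]
scene hook_right 0.65 [140. 229.] [ 0.595 -0.226]
scene hook_right 0.51 [155. 252.] [ 0.558 -0.11 ]
scene bail_a 0.81 [136. 262.] [ 0.489 -0.157]
scene bail_a 0.72 [125. 218.] [ 0.61  -0.297]
scene stand 0.65 [174. 239.] [ 0.578 -0.179]
scene stand 0.46 [136. 260.] [ 0.394 -0.351]
```

View pics/c3.png

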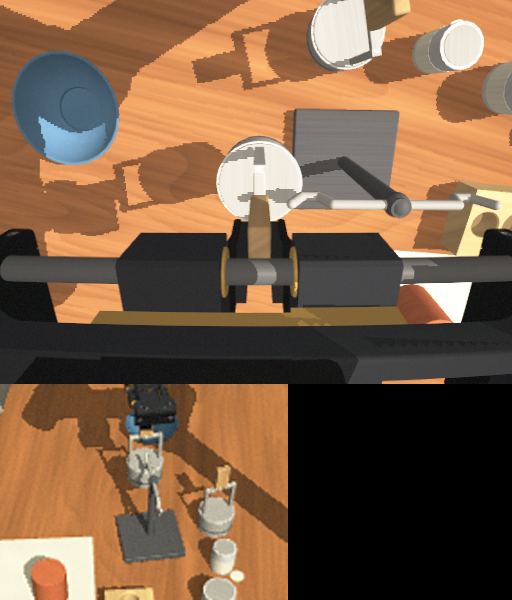

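Wrist picture: the hook rod runs level at row ≈203 with its throat at (311,198), and the bail at (260,210) is in line. I'll move the bail over the throat.

```bash
python3 -m handwheel '[[[0,0,-0.9],[0,0,0],-1],[[0,0,0],[0,0,0],-1],[[-0.3,1,0],[0,0,0],-1],[[-0.3,1.05,0],[0,0,0],-1],[[-0.3,1.05,0],[0,0,0],-1],[[-0.25,1,0],[0,0,0],-1],[[0,0,0],[0,0,0],-1],[[0,0,0],[0,0,0],-1]]'
python3 - <<'E'
from h import *
st();jaw(); 
for c in ["wrist"]:
    cp=campose(c);im=viewer.camera(c); cv2.imwrite(f"pics/{c}4.png",im)
    for q,z in [("hook_left",.154),("hook_right",.154),("bail_a",.185),("stand",0)]:
        for d in models.mark_of(q,c):
            if d["confidence"]>.4: print(c,q,round(d["confidence"],2),np.round(d["centre"]),np.round(onz(cp,d["centre"],z)[:2],3))
im=cv2.imread("pics/wrist4.png")[130:300,200:440]; cv2.imwrite("pics/c4.png",cv2.resize(im,None,fx=3,fy=3,interpolation=2))
E
```

```text
clock: 9.6
tool_pos: [0.5962, -0.2235, 0.2115]
tcp_rot: [-1.399, 1.073, 1.384]
ft_force: [-0.0, -0.5, -2.6]
gripper_width: 0.136
clk 9.6 tcp [ 0.5962 -0.2235  0.2115] rot [-1.399  1.073  1.384] F [-0.  -0.5 -2.6] w 0.136 j [-0.11  0.41  0.01 -0.   -1.17 -1.21]
jaw ang 104.5  tilt x [ 0.01  -0.001 -1.   ]
wrist hook_left 0.56 [ 50. 398.] [ 0.463 -0.158]
wrist hook_right 0.75 [202. 252.] [ 0.597 -0.229]
wrist bail_a 0.96 [ 11. 315.] [ 0.464 -0.224]
wrist bail_a 0.9 [208. 263.] [ 0.589 -0.223]
wrist stand 0.63 [160. 305.] [ 0.58  -0.167]
```

View pics/c4.png

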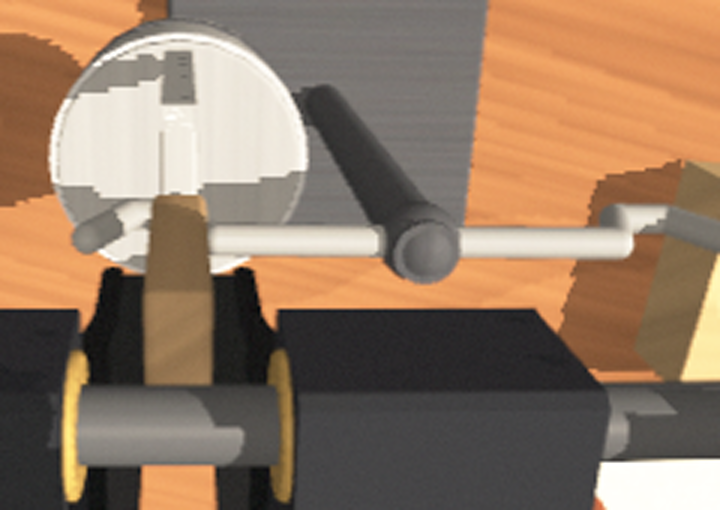

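Run:
```python
from h import *
cp=campose("wrist"); P=lambda x,y:(130+y/3,200+x/3)
s=arm.state(); t=s["tool_pos"]; a=np.radians(104.2); y=np.array([np.cos(a),np.sin(a)])
post=onz(cp,P(423,247),.176)
for n,p,z in [("tip",(80,237),.168),("post",(423,247),.176),("bar",(178,130),.188),("L knee",(617,240),.168),("Rknee",(212,240),.168)]:
    X=onz(cp,P(*p),z)[:2]; print(n,X,"along from post",(X-post[:2])@y)
print("tcp",(np.array(t[:2])-post[:2])@y)
```

```text
tip [ 0.60234717 -0.24751479] along from post -0.08321777495124102
post [ 0.5811063  -0.16704895] along from post 0.0
bar [ 0.56472968 -0.23204728] along from post -0.05899501911133612
L knee [ 0.56971056 -0.11666111] along from post 0.05164371746028139
Rknee [ 0.59493198 -0.21556927] along from post -0.050429333874025095
tcp -0.05930233304196349
```

```bash
python3 -m handwheel '[[[0.14,-0.55,0],[0,0,0],-1],[[0,0,0],[0,0,0],-1],[[0,0,-0.8],[0,0,0],-1],[[0,0,-0.8],[0,0,0],-1],[[0,0,-0.5],[0,0,0],-1],[[0,0,0],[0,0,0],-1]]'
python3 -c "
from h import *
st();jaw()"
```

```text
clock: 10.45
tool_pos: [0.5974, -0.231, 0.1871]
tcp_rot: [-1.395, 1.075, 1.384]
ft_force: [-0.1, 2.2, -3.0]
gripper_width: 0.136
clk 10.45 tcp [ 0.5974 -0.231   0.1871] rot [-1.395  1.075  1.384] F [-0.1  2.2 -3. ] w 0.136 j [-0.12  0.43 -0.01 -0.   -1.12 -1.2 ]
jaw ang 104.3  tilt x [ 0.009  0.001 -1.   ]
```

```bash
python3 -m handwheel '[[[-0.04,0.15,-0.2],[0,0,0],-1],[[0,0,-0.3],[0,0,0],-1],[[0,0,-0.1],[0,0,0],-1],[[0,0,0],[0,0,0],-1]]'
python3 -c "
from h import *
st();jaw()"
```

```text
clock: 10.85
tool_pos: [0.5974, -0.2301, 0.1865]
tcp_rot: [-1.401, 1.075, 1.382]
ft_force: [1.4, 0.2, -4.2]
gripper_width: 0.135
clk 10.85 tcp [ 0.5974 -0.2301  0.1865] rot [-1.401  1.075  1.382] F [ 1.4  0.2 -4.2] w 0.135 j [-0.11  0.43 -0.02  0.   -1.11 -1.21]
jaw ang 104.4  tilt x [ 0.011 -0.004 -1.   ]
```

```bash
python3 -m handwheel '[[[0,0,-0.4],[0,0,0],-1],[[0,0,-0.4],[0,0,0],-1]]'; python3 -m handwheel '[[[0,0,0],[0,0,0],-1],[[0,0,0],[0,0,0],-1]]'
```

```text
clock: 11.05
tool_pos: [0.5978, -0.2303, 0.1859]
tcp_rot: [-1.407, 1.074, 1.379]
ft_force: [-6.9, 6.3, 16.1]
gripper_width: 0.134
clock: 11.25
tool_pos: [0.598, -0.23, 0.1868]
tcp_rot: [-1.409, 1.073, 1.378]
ft_force: [1.5, 0.2, -3.1]
gripper_width: 0.134
```

Run:
```python
from h import *
im=viewer.camera("wrist"); b=viewer.camera("scene"); c=viewer.camera("side")
z=lambda i,w,h:cv2.resize(i,(w,h),interpolation=2)
cv2.imwrite("pics/c5.png",np.hstack([z(im[150:290,210:350],400,400),np.vstack([z(b[90:190,190:290],300,300)[:200],z(c[100:200,210:310],300,300)[:200]])]))
```

```text
(no output)
```

View pics/c5.png

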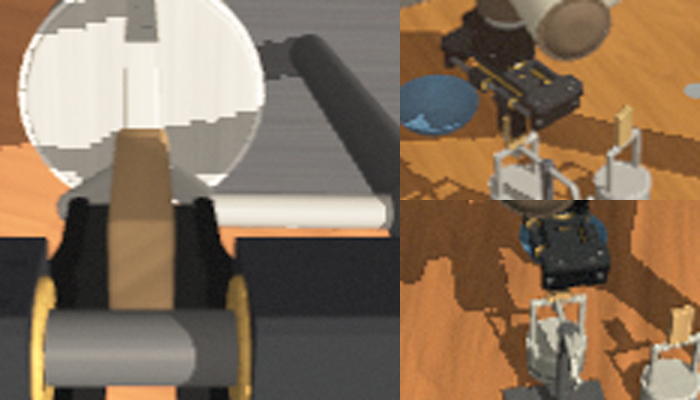

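```bash
python3 -m handwheel '[[[0.05,-0.2,-0.3],[0,0,0],-1],[[0,0,-0.3],[0,0,0],-1]]'; python3 -m handwheel '[[[-0.07,0.3,-0.3],[0,0,0],-1],[[0,0,-0.3],[0,0,0],-1]]';  python3 -m handwheel '[[[-0.07,0.3,-0.3],[0,0,0],-1],[[0,0,-0.3],[0,0,0],-1]]'
```

```text
clock: 11.6
tool_pos: [0.5984, -0.2303, 0.186]
tcp_rot: [-1.409, 1.072, 1.38]
ft_force: [-7.0, 5.1, 13.1]
gripper_width: 0.138
clock: 11.8
tool_pos: [0.5985, -0.2294, 0.186]
tcp_rot: [-1.417, 1.073, 1.376]
ft_force: [-4.7, 7.7, 10.9]
gripper_width: 0.135
clock: 12.0
tool_pos: [0.5985, -0.2289, 0.186]
tcp_rot: [-1.425, 1.075, 1.372]
ft_force: [-4.8, 7.0, 11.3]
gripper_width: 0.136
```

```bash
python3 -m handwheel '[[[0,0,0.1],[0,0,0],-0.2],[[0,0,0],[0,0,0],-0.2],[[0,0,0],[0,0,0],-0.2],[[0,0,0],[0,0,0],-0.2],[[0,0,1.5],[0,0,0],-0.2],[[0,0,3],[0,0,0],-0.2],[[0,0,4],[0,0,0],-0.2],[[0,0,4],[0,0,0],-0.2],[[-2,0,2],[0,0,0],-0.2],[[-3,0,0],[0,0,0],-0.2],[[-3,0,0],[0,0,0],-0.2],[[0,0,0],[0,0,0],-0.2],[[0,0,0],[0,0,0],-0.2]]'
python3 - <<'E'
from h import *
st();jaw()
P={}
for c in ["wrist","side","scene"]:
    cp=campose(c);im=viewer.camera(c); cv2.imwrite(f"pics/{c}6.png",im)
    for q,z in [("bail_a",.154),("washer_a",.044)]:
        for d in models.mark_of(q,c):
            if d["confidence"]>.4: print(c,q,round(d["confidence"],2),np.round(d["centre"]),np.round(onz(cp,d["centre"],z)[:2],3))
a=cv2.imread("pics/wrist6.png"); b=cv2.imread("pics/scene6.png");c=cv2.imread("pics/side6.png")
z=lambda i,w,h:cv2.resize(i,(w,h),interpolation=2)
cv2.imwrite("pics/c6.png",np.vstack([z(a[:230],512,230),np.hstack([z(b[90:190,190:290],256,256),z(c[90:190,210:310],256,256)])]))
E
```

```text
clock: 13.3
tool_pos: [0.5168, -0.2309, 0.3327]
tcp_rot: [-1.424, 1.08, 1.374]
ft_force: [0.8, 0.3, 0.6]
gripper_width: 0.399
clk 13.3 tcp [ 0.5168 -0.2309  0.3327] rot [-1.424  1.08   1.374] F [0.8 0.3 0.6] w 0.399 j [-0.12  0.21  0.03  0.02 -1.37 -1.19]
jaw ang 104.9  tilt x [ 0.02  -0.021 -1.   ]
wrist bail_a 0.76 [223. 249.] [ 0.592 -0.229]
wrist bail_a 0.61 [106. 289.] [ 0.443 -0.22 ]
wrist bail_a 0.43 [138. 417.] [ 0.438 -0.068]
wrist washer_a 0.92 [102. 284.] [ 0.441 -0.22 ]
wrist washer_a 0.8 [202. 252.] [ 0.604 -0.226]
wrist washer_a 0.74 [240. 455.] [0.581 0.126]
wrist washer_a 0.62 [244. 480.] [0.575 0.173]
side bail_a 0.96 [145. 302.] [ 0.447 -0.186]
side bail_a 0.68 [134. 261.] [ 0.599 -0.232]
side washer_a 0.79 [154. 260.] [ 0.598 -0.239]
side washer_a 0.73 [171. 300.] [ 0.443 -0.164]
scene bail_a 0.83 [136. 263.] [ 0.469 -0.187]
scene bail_a 0.73 [140. 230.] [ 0.591 -0.226]
scene washer_a 0.83 [159. 231.] [ 0.587 -0.235]
scene washer_a 0.57 [154. 264.] [ 0.457 -0.198]
```

View pics/c6.png

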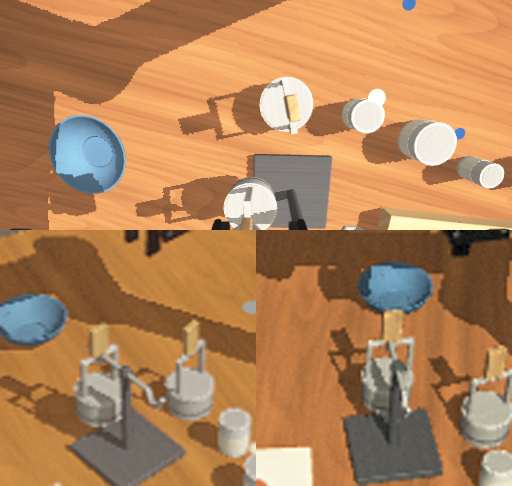

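The right washer hangs upright at hook_right. The second washer is still at about (0.443,-0.217), with its bar's y axis at about 117°.

```bash
python3 -m handwheel '[[[-2.4,0.4,0],[1.2,1.1,4],0],[[-2.4,0.5,0],[0,0,4],0],[[-2.4,0.5,0],[0,0,4],0],[[0,0,0],[0,0,0],0],[[0,0,0],[0,0,0],0]]'
python3 - <<'E'
from h import *
st();jaw(); cp=campose("wrist"); im=viewer.camera("wrist"); cv2.imwrite("pics/wrist7.png",im)
for q,z in [("bail_a",.11),("washer_a",0),("tin_48",0)]:
        for d in models.mark_of(q,"wrist"):
            if d["confidence"]>.4: print(q,round(d["confidence"],2),np.round(d["centre"]),np.round(onz(cp,d["centre"],z)[:2],3))
# grip: wooden colour inside washer area
c=proj(cp,[[.443,-.217,.168]])[0].astype(int); r=im[c[0]-45:c[0]+45,c[1]-45:c[1]+45]
h=cv2.cvtColor(r,cv2.COLOR_BGR2HSV); m=cv2.inRange(h,(12,60,170),(28,160,255))
n,l,s,ce=cv2.connectedComponentsWithStats(m); print(s,ce+np.array([c[1]-45,c[0]-45]))
E
```

```text
clock: 14.25
tool_pos: [0.4443, -0.2163, 0.3306]
tcp_rot: [-1.549, 0.944, 1.555]
ft_force: [0.1, 0.5, 0.2]
gripper_width: 0.5
clk 14.25 tcp [ 0.4443 -0.2163  0.3306] rot [-1.549  0.944  1.555] F [0.1 0.5 0.2] w 0.5 j [-0.12  0.1  -0.11 -0.   -1.37 -0.97]
jaw ang 117.4  tilt x [-0.003  0.001 -1.   ]
bail_a 0.61 [163. 259.] [ 0.446 -0.214]
washer_a 0.9 [148. 260.] [ 0.443 -0.213]
washer_a 0.88 [233. 209.] [ 0.624 -0.225]
tin_48 0.94 [206. 370.] [0.443 0.009]
tin_48 0.6 [170. 324.] [ 0.426 -0.099]
tin_48 0.53 [237. 419.] [0.452 0.127]
[[   0    0   90   90 5072]
 [   0    0   16    4   34]
 [  17    0    1    1    1]
 [  21    0   69   36  828]
 [  24    9    4    4    4]
 [  22   14    2    2    2]
 [  21   17    1    1    1]
 [  20   20    1    2    2]
 [  19   27    1    1    1]
 [  43   26    1    1    1]
 [   0   27   90   63 2129]
 [  20   32    1    2    2]
 [   0   35    1    1    1]
 [   0   37    2    4    5]
 [   3   36    1    1    1]
 [  21   36    1    1    1]
 [  68   37    2    3    3]
 [   5   38    1    1    1]
 [   7   39    2    2    3]
 [  22   38    1    1    1]
 [  23   40    1    1    1]
 [  64   41    4    4    4]
 [   0   65    1    2    2]] [[252.14037855 168.48383281]
 [218.58823529 125.79411765]
 [230.         125.        ]
 [287.22584541 137.82608696]
 [238.5        135.5       ]
 [235.5        139.5       ]
 [234.         142.        ]
 [233.         145.5       ]
 [232.         152.        ]
 [256.         151.        ]
 [259.68294974 185.1488962 ]
 [233.         157.5       ]
 [213.         160.        ]
 [213.2        163.6       ]
 [216.         161.        ]
 [234.         161.        ]
 [281.66666667 163.        ]
 [218.         163.        ]
 [220.66666667 164.33333333]
 [235.         163.        ]
 [236.         165.        ]
 [278.5        167.5       ]
 [213.         190.5       ]]
```

```bash
python3 -m handwheel '[[[0,0.1,-4],[0,0,0],0],[[0,0,-4.5],[0,0,0],0],[[0,0,-4],[0,0,0],0],[[0,0,-3.5],[0,0,0],0],[[0,0,-2],[0,0,0],0],[[0,0,0],[0,0,0],0],[[0,0,0],[0,0,0],0]]' 30
```

```text
clock: 15.15
tool_pos: [0.4488, -0.2164, 0.1446]
tcp_rot: [-1.552, 0.945, 1.551]
ft_force: [0.2, 0.2, 0.4]
gripper_width: 0.502
```

```bash
python3 -m handwheel '[[[-0.5,0.1,-0.7],[0,0,0],0],[[0,0,0],[0,0,0],0],[[0,0,0],[0,0,0],-1],[[0,0,0],[0,0,0],-1],[[0,0,0],[0,0,0],-1],[[0,0,0],[0,0,0],-1],[[0,0,0],[0,0,0],-1]]' 40
python3 -m handwheel '[[[0,0,1.2],[0,0,0],-1],[[0,0,2],[0,0,0],-1],[[0,0,2.3],[0,0,0],-1],[[0,0,2.3],[0,0,0],-1],[[0.4,2.8,0],[0,0,-2.2],-1],[[0.4,2.8,0],[0,0,-2.2],-1],[[0.4,2.8,0],[0,0,-2.2],-1],[[0.4,2.8,0],[0,0,-2.2],-1],[[0.4,2.8,0],[0,0,-2.2],-1],[[0.4,2.8,0],[0,0,-2],-1],[[2.5,0,0],[0,0,0],-1],[[2.5,0,0],[0,0,0],-1],[[2.5,0,0],[0,0,0],-1],[[0,0,0],[0,0,0],-1],[[0,0,0],[0,0,0],-1]]'
python3 -c "
from h import *
st();jaw()"
```

```text
clock: 15.85
tool_pos: [0.4471, -0.216, 0.1423]
tcp_rot: [-1.56, 0.941, 1.542]
ft_force: [-2.4, 2.3, -1.8]
gripper_width: 0.135
clock: 17.35
tool_pos: [0.5391, -0.0382, 0.2125]
tcp_rot: [-1.37, 1.092, 1.393]
ft_force: [0.1, -0.4, -3.2]
gripper_width: 0.132
clk 17.35 tcp [ 0.5391 -0.0382  0.2125] rot [-1.37   1.092  1.393] F [ 0.1 -0.4 -3.2] w 0.132 j [ 0.22  0.26 -0.2  -0.01 -1.12 -1.56]
jaw ang 103.5  tilt x [-0.013  0.006 -1.   ]
```

```bash
python3 -m handwheel '[[[1.2,0,0.4],[0,0,0.7],-1],[[0,0,0],[0,0,0],-1],[[0.3,-1.2,0],[0,0,0],-1],[[0.3,-1.2,0],[0,0,0],-1],[[0.3,-1.2,0],[0,0,0],-1],[[0.3,-1.2,0],[0,0,0],-1],[[0.2,-1.0,0],[0,0,0],-1],[[0,-0.3,0],[0,0,0],-1],[[0,0,0],[0,0,0],-1],[[0,0,0],[0,0,0],-1]]'
python3 - <<'E'
from h import *
st();jaw(); 
for c in ["wrist"]:
    cp=campose(c);im=viewer.camera(c); cv2.imwrite(f"pics/{c}8.png",im)
    for q,z in [("hook_left",.154),("bail_a",.185),("stand",0)]:
        for d in models.mark_of(q,c):
            if d["confidence"]>.4: print(c,q,round(d["confidence"],2),np.round(d["centre"]),np.round(onz(cp,d["centre"],z)[:2],3))
im=cv2.imread("pics/wrist8.png")[130:300,100:340]; cv2.imwrite("pics/c8.png",cv2.resize(im,None,fx=3,fy=3,interpolation=2))
E
```

```text
clock: 18.35
tool_pos: [0.5603, -0.1063, 0.2145]
tcp_rot: [-1.371, 1.091, 1.405]
ft_force: [0.1, 0.1, -1.9]
gripper_width: 0.134
clk 18.35 tcp [ 0.5603 -0.1063  0.2145] rot [-1.371  1.091  1.405] F [ 0.1  0.1 -1.9] w 0.134 j [ 0.09  0.31 -0.12 -0.01 -1.16 -1.41]
jaw ang 104.0  tilt x [-0.02   0.006 -1.   ]
wrist hook_left 0.97 [212. 262.] [ 0.567 -0.101]
wrist bail_a 0.81 [205. 102.] [ 0.578 -0.215]
wrist bail_a 0.77 [209. 260.] [ 0.555 -0.106]
wrist stand 0.58 [169. 209.] [ 0.581 -0.166]
```

View pics/c8.png

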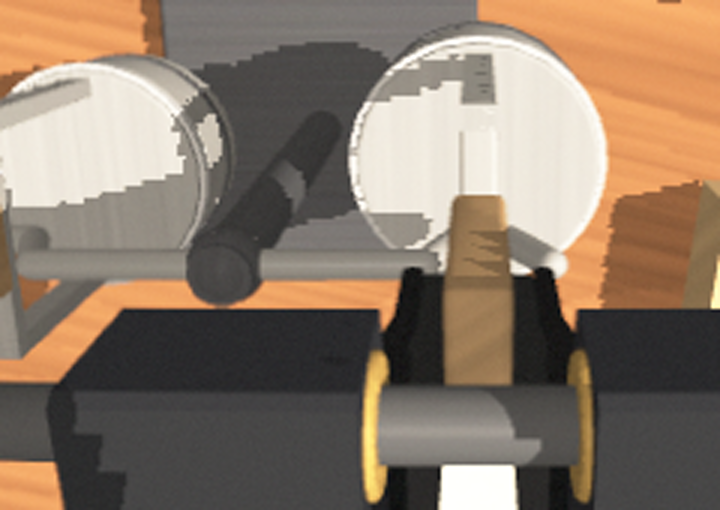

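Run:
```python
from h import *
cp=campose("wrist"); P=lambda x,y:(130+y/3,100+x/3)
s=arm.state(); t=s["tool_pos"]; a=np.radians(104.2); y=np.array([np.cos(a),np.sin(a)])
post=onz(cp,P(222,272),.176)
for n,p,z in [("tip",(565,262),.168),("post",(222,272),.176),("bar",(478,140),.182),("knee",(440,262),.168)]:
    X=onz(cp,P(*p),z)[:2]; print(n,X,"along from post",(X-post[:2])@y)
print("tcp",(np.array(t[:2])-post[:2])@y)
```

```text
tip [ 0.5618343  -0.08144881] along from post 0.0852929663729263
post [ 0.58171908 -0.16439839] along from post 0.0
bar [ 0.53287828 -0.11176463] along from post 0.06300655838693123
knee [ 0.56940214 -0.11240083] along from post 0.053430221523808746
tcp 0.062022261916433924
```

```bash
python3 -m handwheel '[[[0.3,0.4,0],[-0.3,-1.2,0],-1],[[0,0,0],[0,0,0],-1],[[0,0,-0.9],[0,0,0],-1],[[0,0,-0.7],[0,0,0],-1],[[0,0,-0.4],[0,0,0],-1],[[0,0,0],[0,0,0],-1]]'
python3 -c "
from h import *
st();jaw()"
```

```text
clock: 19.15
tool_pos: [0.5631, -0.1001, 0.1925]
tcp_rot: [-1.389, 1.08, 1.387]
ft_force: [0.1, -0.2, -2.9]
gripper_width: 0.129
clk 19.15 tcp [ 0.5631 -0.1001  0.1925] rot [-1.389  1.08   1.387] F [ 0.1 -0.2 -2.9] w 0.129 j [ 0.11  0.32 -0.17 -0.   -1.08 -1.43]
jaw ang 104.1  tilt x [ 0.002  0.001 -1.   ]
```

```bash
python3 -m handwheel '[[[0,-0.15,-0.3],[0,0,0],-1],[[0,0,-0.2],[0,0,0],-1],[[0,0,0],[0,0,0],-1]]';python3 -m handwheel '[[[0,0,-0.3],[0,0,0],-1],[[0,0,-0.2],[0,0,0],-1]]'; python3 -m handwheel '[[[0,0,-0.3],[0,0,0],-1],[[0,0,0],[0,0,0],-1]]'
```

```text
clock: 19.45
tool_pos: [0.5634, -0.1021, 0.187]
tcp_rot: [-1.39, 1.08, 1.387]
ft_force: [0.1, -0.2, -1.2]
gripper_width: 0.136
clock: 19.65
tool_pos: [0.564, -0.1024, 0.1859]
tcp_rot: [-1.393, 1.079, 1.385]
ft_force: [-4.7, 2.3, 7.8]
gripper_width: 0.136
clock: 19.85
tool_pos: [0.5642, -0.1022, 0.1868]
tcp_rot: [-1.395, 1.077, 1.384]
ft_force: [0.0, -0.6, -3.8]
gripper_width: 0.135
```

```bash
python3 -m handwheel '[[[0,0,0],[0,0,0],-0.2],[[0,0,0],[0,0,0],-0.2],[[0,0,0],[0,0,0],-0.2],[[0,0,0],[0,0,0],-0.2],[[0,0,1.5],[0,0,0],-0.2],[[0,0,3],[0,0,0],-0.2],[[0,0,4],[0,0,0],0],[[0,0,4],[0,0,0],0],[[-3,1,0],[0,0,0],0],[[-4,2,0],[0,0,0],0],[[-4,3,0],[0,0,0],1],[[0,3,0],[0,0,0],1],[[0,0,0],[0,0,0],1],[[0,0,0],[0,0,0],1]]'
python3 - <<'E'
from h import *
st();jaw()
cps={}; R={}
for c in ["wrist","side","scene"]:
    cps[c]=campose(c);im=viewer.camera(c); cv2.imwrite(f"pics/{c}9.png",im)
    for q,z in [("bail_a",.154),("tin_48",0),("rack",0),("hole_48",.01)]:
        R[c,q]=[d["centre"] for d in models.mark_of(q,c) if d["confidence"]>.35]
        for p in R[c,q]: print(c,q,np.round(p),np.round(onz(cps[c],p,z)[:2],3))
# project expected seated grip-top centres
a=np.radians(104.2); y=np.array([np.cos(a),np.sin(a)])
for s_ in (1,-1):
    h=np.array([.5815,-.166])+s_*.065*y
    for c in ["side","scene"]: print(c,s_,"bail154,grip212 expected",np.round(proj(cps[c],[[*h,.154],[*h,.212],[*h,.044]]),1).tolist())
b=cv2.imread("pics/scene9.png");c=cv2.imread("pics/side9.png")
z=lambda i,w,h:cv2.resize(i,(w,h),interpolation=2)
cv2.imwrite("pics/c9.png",np.hstack([z(b[105:205,195:295],400,400),z(c[105:205,225:325],400,400)]))
E
```

```text
clock: 21.25
tool_pos: [0.4513, -0.0116, 0.3161]
tcp_rot: [-1.396, 1.077, 1.379]
ft_force: [0.7, -1.0, 0.1]
gripper_width: 0.781
clk 21.25 tcp [ 0.4513 -0.0116  0.3161] rot [-1.396  1.077  1.379] F [ 0.7 -1.   0.1] w 0.781 j [ 0.34  0.02 -0.23  0.01 -1.31 -1.67]
jaw ang 104.1  tilt x [ 0.011 -0.002 -1.   ]
wrist bail_a [239. 166.] [ 0.563 -0.101]
wrist tin_48 [180. 459.] [0.421 0.335]
wrist tin_48 [118. 210.] [ 0.425 -0.099]
wrist tin_48 [170. 334.] [0.458 0.117]
wrist tin_48 [143. 274.] [0.439 0.01 ]
wrist tin_48 [168. 403.] [0.426 0.23 ]
wrist rack [244. 333.] [0.589 0.16 ]
wrist hole_48 [249. 352.] [0.586 0.193]
wrist hole_48 [241. 261.] [0.609 0.031]
wrist hole_48 [245. 291.] [0.604 0.084]
side bail_a [131. 261.] [ 0.599 -0.247]
side bail_a [156. 269.] [ 0.563 -0.118]
side bail_a [160. 267.] [ 0.57 -0.1 ]
side tin_48 [300. 304.] [0.423 0.328]
side tin_48 [268. 304.] [0.424 0.22 ]
side tin_48 [239. 293.] [0.46  0.115]
side rack [247. 257.] [0.58  0.157]
side hole_48 [254. 253.] [0.593 0.189]
side hole_48 [275. 255.] [0.58  0.265]
side hole_48 [216. 251.] [0.612 0.037]
side hole_48 [240. 252.] [0.601 0.136]
scene bail_a [142. 227.] [ 0.608 -0.217]
scene bail_a [154. 248.] [ 0.565 -0.121]
scene tin_48 [193. 292.] [0.442 0.008]
scene tin_48 [225. 324.] [0.422 0.204]
scene tin_48 [211. 302.] [0.458 0.103]
scene tin_48 [177. 280.] [ 0.441 -0.091]
scene tin_48 [253. 345.] [0.427 0.344]
scene rack [235. 277.] [0.597 0.162]
scene hole_48 [241. 282.] [0.598 0.201]
scene hole_48 [227. 276.] [0.585 0.134]
scene hole_48 [252. 300.] [0.567 0.273]
scene hole_48 [210. 256.] [0.613 0.03 ]
side 1 bail154,grip212 expected [[159.6, 268.1], [147.5, 269.0], [180.4, 266.6]]
scene 1 bail154,grip212 expected [[156.7, 250.5], [145.0, 250.4], [177.6, 250.7]]
side -1 bail154,grip212 expected [[134.4, 261.3], [122.2, 261.9], [155.6, 260.2]]
scene -1 bail154,grip212 expected [[139.8, 228.2], [128.2, 227.6], [160.6, 229.3]]
```

View pics/c9.png

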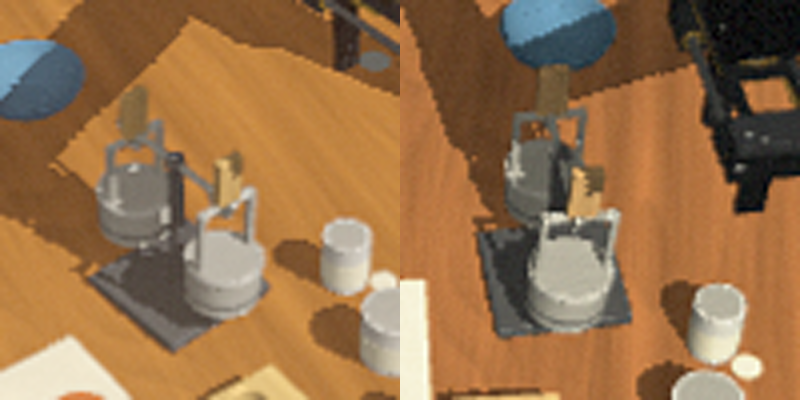

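View pics/wrist9.png

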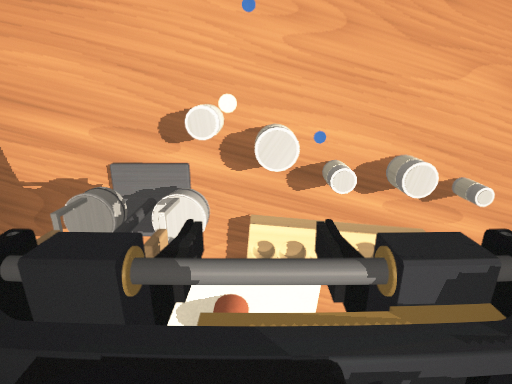

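Both washers hang upright, with their grip tops within about 1 px of where seated bails would put them. The tins look like 56/48, 64, 40, 48/56 and 32 from left to right. I'll go above the rack and measure the holes and tins.

```bash
python3 -m handwheel '[[[0.9,2.7,0.6],[0,0,8.5],1],[[0.9,2.7,0.6],[0,0,8.5],1],[[0.9,2.7,0.6],[0,0,8.5],1],[[0.9,2.7,0.6],[0,0,8.5],1],[[0.9,2.7,0.6],[0,0,8.5],1],[[0.9,2.7,0.6],[0,0,8.5],1],[[0.9,2.7,0.6],[0,0,8.5],1],[[0.9,2.7,0.6],[0,0,8.5],1],[[0.9,2.7,0.6],[0,0,8.5],1],[[0.9,2.7,0.6],[0,0,8.5],1],[[0,0,0],[0,0,0],1],[[0,0,0],[0,0,0],1]]'
python3 - <<'E'
from h import *
st();jaw(); cp=campose("wrist"); im=viewer.camera("wrist"); cv2.imwrite("pics/wrist10.png",im)
for q,z in [("rack",0),("hole_48",.01),("tin_48",0)]:
    for d in models.mark_of(q,"wrist"):
        if d["confidence"]>.3: print(q,round(d["confidence"],2),np.round(d["centre"]),np.round(onz(cp,d["centre"],z)[:2],4))
for d in models.outline_of("tin_48","wrist"):
    r=d["region"]; ys,xs=np.nonzero(r); print("tin region",np.round(d["confidence"],2),np.round(d["centre"]),xs.min(),xs.max(),ys.min(),ys.max())
E
```

```text
clock: 23.2
tool_pos: [0.543, 0.2695, 0.3768]
tcp_rot: [2.133, 0.203, -2.126]
ft_force: [-0.6, 0.3, 0.5]
gripper_width: 0.997
clk 23.2 tcp [0.543  0.2695 0.3768] rot [ 2.133  0.203 -2.126] F [-0.6  0.3  0.5] w 0.997 j [ 0.72  0.29  0.25 -0.   -1.52 -0.54]
jaw ang 10.4  tilt x [ 0.003  0.009 -1.   ]
rack 0.69 [140. 243.] [0.5735 0.2711]
rack 0.66 [ 77. 242.] [0.5928 0.1653]
hole_48 0.88 [100. 244.] [0.5838 0.2018]
hole_48 0.77 [ 24. 246.] [0.6008 0.0824]
hole_48 0.68 [ 61. 244.] [0.5946 0.1395]
hole_48 0.61 [142. 242.] [0.5741 0.2747]
tin_48 0.77 [132. 328.] [0.4259 0.2289]
tin_48 0.66 [ 62. 326.] [0.4572 0.1147]
tin region 0.89 [132. 330.] 311 350 116 151
tin region 0.83 [191. 315.] 304 326 182 208
tin region 0.77 [  7. 352.] 333 379 0 18
tin region 0.64 [ 59. 331.] 314 344 46 75
```

View pics/wrist10.png

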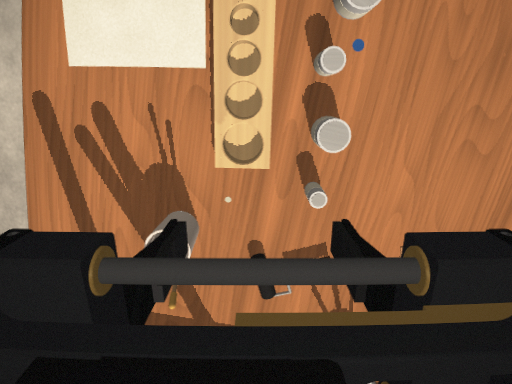

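Run:
```python
from h import *
cp=campose("wrist"); im=cv2.imread("pics/wrist10.png")
from scipy.optimize import least_squares
off={64:.112,56:.040,48:-.024,40:-.080}
N={64:(.5741,.2747),56:(.5838,.2018),48:(.5946,.1395),40:(.6008,.0824)}
def fit(N):
    f=lambda p:np.concatenate([np.array(N[k])-(p[:2]+off[k]*np.array([-np.sin(p[2]),np.cos(p[2])])) for k in N])
    r=least_squares(f,[.59,.16,.16]); print(np.round(r.x[:2],4),"yaw",round(np.degrees(r.x[2]),2),"res mm",np.round(r.fun*1e3,1)); return r.x
fit(N)
# rim circles at z=.04: maximise radial gradient
g=cv2.GaussianBlur(cv2.cvtColor(im,cv2.COLOR_BGR2GRAY),(3,3),0).astype(np.float32)
th=np.linspace(0,2*np.pi,120,endpoint=False); C=np.stack([np.cos(th),np.sin(th)],1)
def samp(P):
    q=proj(cp,np.c_[P,np.full(len(P),.04)]).astype(np.float32)
    return cv2.remap(g,q[:,1].copy(),q[:,0].copy(),1).ravel()
def score(p):
    s=0; y=np.array([-np.sin(p[2]),np.cos(p[2])])
    for k in off:
        c=p[:2]+off[k]*y; r=(k+4)/2000
        s+=np.sum(samp(c+C*(r+.0025))-samp(c+C*(r-.0025)))
    return -s
from scipy.optimize import differential_evolution as de
r=de(score,[(.58,.60),(.145,.17),(.10,.22)],seed=1,maxiter=60,tol=1e-8); print("rims",np.round(r.x,4),np.degrees(r.x[2]),r.fun)
# tin top circle fits
g0=g
def tinfit(x0,y0):
    def sc(p):
        q=lambda rr:(lambda P:cv2.remap(g,*[proj(cp,np.c_[P,np.full(len(P),.06)]).astype(np.float32)[:,i].copy() for i in (1,0)],1).ravel())(p[:2]+C*rr)
        return -np.sum(q(p[2]-.0025)-q(p[2]+.0025))/1
    r=de(sc,[(x0-.015,x0+.015),(y0-.015,y0+.015),(.014,.034)],seed=1,maxiter=60); print("tin",np.round(r.x,4),r.fun)
for a in [(.457,.1147),(.426,.229),(.425,.335)]: tinfit(*a)
```

```text
[0.59   0.1627] yaw 8.11 res mm [-0.1  1.1 -0.6 -0.5  1.2  0.5 -0.5 -1.1]
rims [0.5897 0.161  0.155 ] 8.882859429019273 -26359.421875
tin [0.4587 0.1161 0.02  ] -9849.689453125
tin [0.4291 0.2278 0.0281] -9745.833984375
tin [0.4283 0.3393 0.0162] -9348.12109375
```

The rim fit gives a rack centre of (0.5897,0.161) and a yaw of 8.9°. The tins' radii come out clean: 40 mm at (0.459,0.116), 56 mm at (0.429,0.228) and 32 mm at (0.428,0.339). I'll start with tin_32.

```bash
python3 -m handwheel '[[[-3.8,2.3,-2],[0.5,0.2,-1.5],0.6],[[-3.8,2.3,-2],[0,0,0],0.6],[[-3.8,2.3,-2],[0,0,0],0.6],[[0,0,-4.5],[0,0,0],0.6],[[0,0,-4.5],[0,0,0],0.6],[[0,0,-4.5],[0,0,0],0.6],[[0,0,-4],[0,0,0],0.6],[[0,0,0],[0,0,0],0.6],[[0,0,0],[0,0,0],0.6]]'
python3 -c "
from h import *
st();jaw()"
```

```text
clock: 24.35
tool_pos: [0.4254, 0.333, 0.1426]
tcp_rot: [2.174, 0.186, -2.144]
ft_force: [0.2, 0.9, 1.8]
gripper_width: 0.801
clk 24.35 tcp [0.4254 0.333  0.1426] rot [ 2.174  0.186 -2.144] F [0.2 0.9 1.8] w 0.801 j [ 0.96  0.3  -0.33 -0.01 -0.91 -0.81]
jaw ang 8.3  tilt x [ 0.012  0.029 -1.   ]
```

```bash
python3 -m handwheel '[[[0.3,0.6,-3],[-1.7,0.7,0.5],0.6],[[0,0,-4],[0,0,0],0.6],[[0,0,-3],[0,0,0],0.6],[[0,0,0],[0,0,0],0.6],[[0,0,0],[0,0,0],0.6]]' 20
python3 -c "
from h import *
st();jaw()"
```

```text
clock: 24.85
tool_pos: [0.437, 0.347, 0.0553]
tcp_rot: [2.172, 0.185, -2.127]
ft_force: [0.7, 0.5, 0.9]
gripper_width: 0.798
clk 24.85 tcp [0.437  0.347  0.0553] rot [ 2.172  0.185 -2.127] F [0.7 0.5 0.9] w 0.798 j [ 0.96  0.44 -0.39  0.01 -0.71 -0.82]
jaw ang 8.8  tilt x [ 0.019  0.02  -1.   ]
```

```bash
python3 -m handwheel '[[[-0.9,-0.8,-0.5],[-1.1,1.1,0],0.6],[[0,0,-0.7],[0,0,0],0.6],[[0,0,-0.5],[0,0,0],0.6],[[0,0,0],[0,0,0],0.6],[[0,0,0],[0,0,0],0.6]]' 20
python3 -c "
from h import *
st();jaw()"
```

```text
clock: 25.35
tool_pos: [0.4304, 0.3418, 0.0447]
tcp_rot: [2.153, 0.176, -2.137]
ft_force: [-0.7, 0.3, 0.8]
gripper_width: 0.796
clk 25.35 tcp [0.4304 0.3418 0.0447] rot [ 2.153  0.176 -2.137] F [-0.7  0.3  0.8] w 0.796 j [ 0.97  0.45 -0.41  0.   -0.7  -0.81]
jaw ang 8.8  tilt x [ 0.007  0.01  -1.   ]
```

```bash
python3 -m handwheel '[[[-0.2,-0.3,-0.9],[-0.6,0.4,0],0.6],[[0,0,0],[0,0,0],0.6],[[0,0,0],[0,0,0],0.6]]' 20
python3 -c "
from h import *
st();jaw()"
```

```text
clock: 25.65
tool_pos: [0.4283, 0.3387, 0.0351]
tcp_rot: [2.14, 0.164, -2.141]
ft_force: [1.2, 0.3, 0.0]
gripper_width: 0.801
clk 25.65 tcp [0.4283 0.3387 0.0351] rot [ 2.14   0.164 -2.141] F [1.2 0.3 0. ] w 0.801 j [ 0.97  0.46 -0.41  0.   -0.7  -0.81]
jaw ang 8.9  tilt x [-0.    -0.002 -1.   ]
```

```bash
python3 -m handwheel '[[[0,0,0],[0,0,0],-1],[[0,0,0],[0,0,0],-1],[[0,0,0],[0,0,0],-1],[[0,0,0],[0,0,0],-1],[[0,0,2],[0,0,0],-1],[[0,0,3],[0,0,0],-1],[[0,0,3],[0,0,0],-1],[[0,0,0],[0,0,0],-1],[[2.2,-3.7,0],[0,0,0],-1],[[2.2,-3.7,0],[0,0,0],-1],[[2.2,-3.7,0],[0,0,0],-1],[[2.2,-3.7,0],[0,0,0],-1],[[2.2,-3.7,0],[0,0,0],-1],[[2.2,-3.7,0],[0,0,0],-1],[[2.2,-3.7,0],[0,0,0],-1],[[2,-3,0],[0,0,0],-1],[[0,0,0],[0,0,0],-1],[[0,0,0],[0,0,0],-1]]' 20
python3 -c "
from h import *
st();jaw()"
```

```text
clock: 27.45
tool_pos: [0.6052, 0.0383, 0.1143]
tcp_rot: [2.135, 0.169, -2.141]
ft_force: [0.2, 0.1, 0.1]
gripper_width: 0.005
clk 27.45 tcp [0.6052 0.0383 0.1143] rot [ 2.135  0.169 -2.141] F [0.2 0.1 0.1] w 0.005 j [ 0.33  0.45 -0.18  0.   -0.94 -0.17]
jaw ang 9.1  tilt x [-0.003 -0.001 -1.   ]
```

The gripper shut fully, so the tin was missed. I'll check where it is.

Run:
```python
from h import *
for c in ["side","scene"]:
    cp=campose(c); im=viewer.camera(c); cv2.imwrite(f"pics/{c}11.png",im)
    for d in models.mark_of("tin_32",c):
        if d["confidence"]>.3: print(c,round(d["confidence"],2),np.round(d["centre"]),np.round(onz(cp,d["centre"],0)[:2],3))
a=cv2.imread("pics/side11.png");b=cv2.imread("pics/scene11.png")
z=lambda i,w,h:cv2.resize(i,(w,h),interpolation=2)
cv2.imwrite("pics/c11.png",np.hstack([z(a[160:340,230:350],400,600),z(b[150:300,240:400],400,375) if 0 else z(b[140:320,250:370],400,600)]))
```

```text
side 0.97 [212. 297.] [ 0.448 -0.001]
side 0.8 [190. 304.] [ 0.424 -0.106]
side 0.74 [239. 295.] [0.455 0.112]
side 0.72 [300. 302.] [0.431 0.331]
side 0.67 [270. 301.] [0.434 0.229]
scene 0.87 [228. 323.] [0.431 0.212]
scene 0.86 [192. 294.] [0.434 0.009]
scene 0.72 [252. 344.] [0.425 0.34 ]
scene 0.69 [212. 304.] [0.453 0.113]
scene 0.44 [174. 279.] [ 0.435 -0.106]
```

View pics/c11.png

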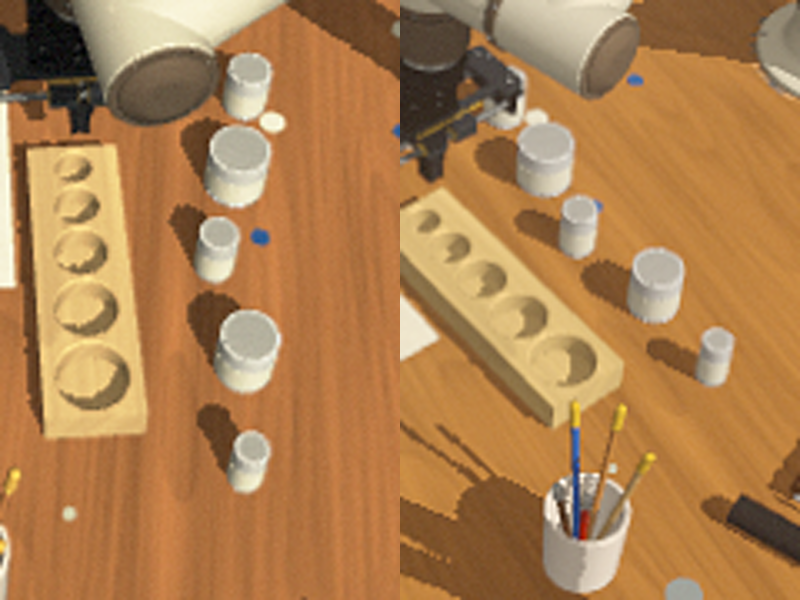

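The tin is still standing at its place, at about (247,460) in the side crop. The fingers hadn't closed before I lifted. I'll go back, re-measure from above and wait longer on closing.

```bash
cat >> h.py <<'E'
from scipy.optimize import differential_evolution as de
_th=np.linspace(0,2*np.pi,120,endpoint=False); _C=np.stack([np.cos(_th),np.sin(_th)],1)
def look(tins,tag,rack=True):
    st();jaw(); cp=campose("wrist"); im=viewer.camera("wrist"); cv2.imwrite(f"pics/{tag}.png",im)
    g=cv2.GaussianBlur(cv2.cvtColor(im,cv2.COLOR_BGR2GRAY),(3,3),0).astype(np.float32)
    def S(P,z):
        q=proj(cp,np.c_[P,np.full(len(P),z)]).astype(np.float32); return cv2.remap(g,q[:,1].copy(),q[:,0].copy(),1).ravel()
    for d in models.mark_of("tin_48","wrist"):
        if d["confidence"]>.4: print("  net",np.round(onz(cp,d["centre"],0)[:2],3))
    for x0,y0 in tins:
        sc=lambda p:-np.sum(S(p[:2]+_C*(p[2]-.0025),.06)-S(p[:2]+_C*(p[2]+.0025),.06))
        r=de(sc,[(x0-.015,x0+.015),(y0-.015,y0+.015),(.014,.034)],seed=1,maxiter=60); print("  tin",np.round(r.x,4),int(r.fun), "from tcp cm",np.round((r.x[:2]-np.array(arm.state()["tool_pos"][:2]))*100,2))
E
python3 -m handwheel '[[[0,0,4.8],[0,0,0],0.3],[[-1.8,2.6,3.5],[0,0,0],0.3],[[-1.8,3,3.5],[0,0,0],0.3],[[-1.8,3,3.5],[0,0,0],0.3],[[-1.8,3,3.5],[0,0,0],0.3],[[-1.8,3.5,2],[0,0,0],0.3],[[-1.8,3.5,2],[0,0,0],0.3],[[-1.4,3.5,0],[0,0,0],0.3],[[0,3,0],[0,0,0],0.3],[[0,0,0],[0,0,0],0.3],[[0,0,0],[0,0,0],0.3]]'
python3 -c "
from h import *
look([(.428,.338),(.429,.228)],'w12')"
```

```text
clock: 28.75
tool_pos: [0.4668, 0.3076, 0.352]
tcp_rot: [2.129, 0.204, -2.13]
ft_force: [0.9, -0.8, -0.3]
gripper_width: 0.648
clk 28.75 tcp [0.4668 0.3076 0.352 ] rot [ 2.129  0.204 -2.13 ] F [ 0.9 -0.8 -0.3] w 0.648 j [ 0.87  0.21  0.08 -0.01 -1.44 -0.69]
jaw ang 10.5  tilt x [-0.001  0.008 -1.   ]
  net [0.431 0.225]
  net [0.46  0.113]
  net [0.429 0.334]
  tin [0.4286 0.3399 0.0159] -9672 from tcp cm [-3.87  3.32]
  tin [0.4298 0.2287 0.0282] -11160 from tcp cm [-3.75 -7.79]
```

```bash
python3 -m handwheel '[[[-2,1.7,-3],[-0.5,0,-1.6],0.3],[[-2,1.7,-3],[0,0,0],0.3],[[-0.3,-0.3,-4],[0,0,0],0.3],[[-0.3,-0.3,-4],[0,0,0],0.3],[[-0.3,-0.3,-4],[0,0,0],0.3],[[-0.3,-0.3,-4],[0,0,0],0.3],[[-0.3,-0.3,-3.5],[0,0,0],0.3],[[0,0,-2],[0,0,0],0.3],[[0,0,0],[0,0,0],0.3],[[0,0,0],[0,0,0],0.3]]'
python3 -c "
from h import *
st();jaw()"
```

```text
clock: 29.85
tool_pos: [0.4125, 0.3152, 0.0711]
tcp_rot: [2.155, 0.152, -2.145]
ft_force: [0.0, -0.2, 0.1]
gripper_width: 0.652
clk 29.85 tcp [0.4125 0.3152 0.0711] rot [ 2.155  0.152 -2.145] F [ 0.  -0.2  0.1] w 0.652 j [ 0.97  0.37 -0.45  0.   -0.74 -0.83]
jaw ang 8.0  tilt x [ 0.005  0.002 -1.   ]
```

```bash
python3 -m handwheel '[[[1.6,2.5,0],[0,0,0.9],0.3],[[0,0,0],[0,0,0],0.3],[[-0.1,-0.1,-1.2],[0,0,0],0.3],[[-0.1,-0.1,-1.2],[0,0,0],0.3],[[-0.1,-0.1,-1.2],[0,0,0],0.3],[[0,0,0],[0,0,0],0.3],[[0,0,0],[0,0,0],0.3]]'
python3 -c "
from h import *
st();jaw()"
```

```text
clock: 30.55
tool_pos: [0.4288, 0.3385, 0.0408]
tcp_rot: [2.162, 0.177, -2.132]
ft_force: [0.1, 0.4, -0.6]
gripper_width: 0.651
clk 30.55 tcp [0.4288 0.3385 0.0408] rot [ 2.162  0.177 -2.132] F [ 0.1  0.4 -0.6] w 0.651 j [ 0.97  0.45 -0.42  0.01 -0.68 -0.82]
jaw ang 8.7  tilt x [ 0.013  0.013 -1.   ]
```

```bash
python3 -m handwheel '[[[0,0.1,-0.6],[-0.75,0.75,0],0.3],[[0,0,0],[0,0,0],-1],[[0,0,0],[0,0,0],-1],[[0,0,0],[0,0,0],-1],[[0,0,0],[0,0,0],-1],[[0,0,0],[0,0,0],-1],[[0,0,0],[0,0,0],-1],[[0,0,0],[0,0,0],-1],[[0,0,0],[0,0,0],-1]]' 20
python3 -c "
from h import *
st();jaw()"
```

```text
clock: 31.45
tool_pos: [0.4295, 0.3403, 0.0362]
tcp_rot: [2.144, 0.166, -2.142]
ft_force: [0.1, 0.8, -0.8]
gripper_width: 0.361
clk 31.45 tcp [0.4295 0.3403 0.0362] rot [ 2.144  0.166 -2.142] F [ 0.1  0.8 -0.8] w 0.361 j [ 0.97  0.46 -0.41 -0.   -0.7  -0.81]
jaw ang 8.7  tilt x [ 0.001  0.002 -1.   ]
```

```bash
python3 -m handwheel '[[[0,0,2],[0,0,0],-1],[[0,0,3],[0,0,0],-1],[[0,0,3],[0,0,0],-1],[[0,0,0],[0,0,0],-1],[[2.2,-3.7,0],[0,0,0],-1],[[2.2,-3.7,0],[0,0,0],-1],[[2.2,-3.7,0],[0,0,0],-1],[[2.2,-3.7,0],[0,0,0],-1],[[2.2,-3.7,0],[0,0,0],-1],[[2.2,-3.7,0],[0,0,0],-1],[[2.2,-3.7,0],[0,0,0],-1],[[2,-3,0],[0,0,0],-1],[[0.3,-0.5,0],[0,0,0],-1],[[0,0,0],[0,0,0],-1],[[0,0,0],[0,0,0],-1]]'
python3 -c "
from h import *
st();jaw();s=arm.state()['tool_pos'];print(np.round((np.array([.6095,.0345])-s[:2])*100,2))"
```

```text
clock: 32.95
tool_pos: [0.6059, 0.0336, 0.1102]
tcp_rot: [2.128, 0.166, -2.152]
ft_force: [0.2, 0.6, -1.8]
gripper_width: 0.36
clk 32.95 tcp [0.6059 0.0336 0.1102] rot [ 2.128  0.166 -2.152] F [ 0.2  0.6 -1.8] w 0.36 j [ 0.32  0.46 -0.18 -0.   -0.95 -0.16]
jaw ang 8.9  tilt x [-0.011 -0.002 -1.   ]
[0.36 0.09]
```

```bash
python3 -m handwheel '[[[0.35,0.1,-1],[0.1,-0.6,0],-1],[[0,0,-1],[0,0,0],-1],[[0,0,-0.5],[0,0,0],-1],[[0,0,0],[0,0,0],-1]]'
python3 -c "
from h import *
st();jaw();s=arm.state()['tool_pos'];print(np.round((np.array([.6095,.0345])-s[:2])*100,2))"
```

```text
clock: 33.35
tool_pos: [0.6069, 0.0387, 0.0837]
tcp_rot: [2.136, 0.173, -2.14]
ft_force: [0.2, -0.1, -0.2]
gripper_width: 0.363
clk 33.35 tcp [0.6069 0.0387 0.0837] rot [ 2.136  0.173 -2.14 ] F [ 0.2 -0.1 -0.2] w 0.363 j [ 0.33  0.49 -0.21 -0.   -0.88 -0.17]
jaw ang 9.2  tilt x [-0.002  0.    -1.   ]
[ 0.26 -0.42]
```

```bash
python3 -m handwheel '[[[0.26,-0.42,0],[0,0,0],-1],[[0,0,0],[0,0,0],-1],[[0,0,0],[0,0,0],-1]]'
python3 -c "
from h import *
st();jaw();s=arm.state()['tool_pos'];print(np.round((np.array([.6095,.0345])-s[:2])*100,2))"
```

```text
clock: 33.65
tool_pos: [0.6099, 0.0351, 0.0844]
tcp_rot: [2.135, 0.175, -2.138]
ft_force: [0.0, -0.4, 0.6]
gripper_width: 0.36
clk 33.65 tcp [0.6099 0.0351 0.0844] rot [ 2.135  0.175 -2.138] F [ 0.  -0.4  0.6] w 0.36 j [ 0.32  0.49 -0.2  -0.   -0.88 -0.16]
jaw ang 9.3  tilt x [-0.001  0.    -1.   ]
[-0.04 -0.06]
```

```bash
python3 -m handwheel '[[[0,-0.05,-0.6],[0,0,0],-1],[[0,0,-0.5],[0,0,0],-1],[[0,0,-0.4],[0,0,0],-1]]'; python3 -m handwheel '[[[0,0,-0.5],[0,0,0],-1],[[0,0,-0.3],[0,0,0],-1]]'; python3 -m handwheel '[[[0,0,0],[0,0,0],-1]]'
```

```text
clock: 33.95
tool_pos: [0.6107, 0.0346, 0.0696]
tcp_rot: [2.139, 0.175, -2.136]
ft_force: [-0.6, -0.3, 0.3]
gripper_width: 0.366
clock: 34.15
tool_pos: [0.6103, 0.0344, 0.0603]
tcp_rot: [2.138, 0.175, -2.137]
ft_force: [-1.1, 0.4, -1.1]
gripper_width: 0.363
clock: 34.25
tool_pos: [0.6099, 0.0343, 0.0595]
tcp_rot: [2.136, 0.174, -2.139]
ft_force: [0.1, 0.2, -0.2]
gripper_width: 0.359
```

Tin_32 is in the hole, 16 mm below the rack top. Lowering it to the floor.

```bash
python3 -m handwheel '[[[0,0,-0.5],[0,0,0],-1],[[0,0,-0.5],[0,0,0],-1],[[0,0,-0.3],[0,0,0],-1],[[0,0,-0.2],[0,0,0],-1]]'; python3 -m handwheel '[[[0,0,-0.2],[0,0,0],-1],[[0,0,0],[0,0,0],-1],[[0,0,0],[0,0,0],0.1],[[0,0,0],[0,0,0],0.1],[[0,0,0],[0,0,0],0.1],[[0,0,0],[0,0,0],0.1]]'
```

```text
clock: 34.65
tool_pos: [0.6104, 0.0341, 0.0459]
tcp_rot: [2.135, 0.174, -2.137]
ft_force: [-6.9, 0.7, 21.0]
gripper_width: 0.358
clock: 35.25
tool_pos: [0.611, 0.0343, 0.0464]
tcp_rot: [2.137, 0.175, -2.134]
ft_force: [0.3, -0.5, -0.1]
gripper_width: 0.539
```

Tin_32 is down (floor contact at TCP 0.046). Next is tin_40.

```bash
python3 -m handwheel '[[[0,0,2],[0,0,0],0.1],[[0,0,3],[0,0,0],0.4],[[0,0,4],[0,0,0],0.4],[[-3.5,1.9,0],[0,0,0],0.4],[[-3.8,2,0],[0,0,0],0.4],[[-3.8,2,-1],[0,0,0],0.4],[[-3.2,1.8,-2],[0,0,0],0.4],[[-0.2,0,-3],[0,0,0],0.4],[[0,0,0],[0,0,0],0.4],[[0,0,0],[0,0,0],0.4]]'
python3 -c "
from h import *
st();jaw();s=arm.state()['tool_pos'];print(np.round((np.array([.4587,.1161])-s[:2])*100,2))"
```

```text
clock: 36.25
tool_pos: [0.4629, 0.1132, 0.0784]
tcp_rot: [2.143, 0.176, -2.13]
ft_force: [1.4, 0.2, -0.2]
gripper_width: 0.701
clk 36.25 tcp [0.4629 0.1132 0.0784] rot [ 2.143  0.176 -2.13 ] F [ 1.4  0.2 -0.2] w 0.701 j [ 0.58  0.3  -0.55  0.   -0.72 -0.42]
jaw ang 9.4  tilt x [ 0.006  0.001 -1.   ]
[-0.42  0.29]
```

```bash
python3 -m handwheel '[[[-0.42,0.29,0],[0,0.3,-0.5],0.4],[[0,0,0],[0,0,0],0.4],[[-0.1,0,-1.3],[0,0,0],0.4],[[-0.1,0,-1.3],[0,0,0],0.4],[[-0.1,0,-1.2],[0,0,0],0.4],[[0,0,0],[0,0,0],0.4],[[0,0,0],[0,0,0],0.4]]'
python3 -c "
from h import *
st();jaw();s=arm.state()['tool_pos'];print(np.round((np.array([.4587,.1161])-s[:2])*100,2))"
```

```text
clock: 36.95
tool_pos: [0.4636, 0.118, 0.0456]
tcp_rot: [2.162, 0.169, -2.132]
ft_force: [0.9, -0.5, 0.4]
gripper_width: 0.695
clk 36.95 tcp [0.4636 0.118  0.0456] rot [ 2.162  0.169 -2.132] F [ 0.9 -0.5  0.4] w 0.695 j [ 0.59  0.35 -0.58  0.   -0.62 -0.44]
jaw ang 8.6  tilt x [ 0.013  0.008 -1.   ]
[-0.49 -0.19]
```

```bash
python3 -m handwheel '[[[-0.5,-0.2,-0.9],[-0.5,0.7,0.3],0.4],[[0,0,0],[0,0,0],0.4],[[0,0,0],[0,0,0],0.4]]'
python3 -c "
from h import *
st();jaw();s=arm.state()['tool_pos'];print(np.round((np.array([.4587,.1161])-s[:2])*100,2))"
python3 -m handwheel '[[[0,0,0],[0,0,0],-1],[[0,0,0],[0,0,0],-1],[[0,0,0],[0,0,0],-1],[[0,0,0],[0,0,0],-1],[[0,0,0],[0,0,0],-1],[[0,0,0],[0,0,0],-1],[[0,0,0],[0,0,0],-1],[[0,0,0],[0,0,0],-1]]'
```

```text
clock: 37.25
tool_pos: [0.4598, 0.1163, 0.0376]
tcp_rot: [2.144, 0.167, -2.137]
ft_force: [-0.3, 0.5, 0.3]
gripper_width: 0.699
clk 37.25 tcp [0.4598 0.1163 0.0376] rot [ 2.144  0.167 -2.137] F [-0.3  0.5  0.3] w 0.699 j [ 0.59  0.37 -0.59  0.   -0.61 -0.44]
jaw ang 8.9  tilt x [ 0.003  0.001 -1.   ]
[-0.11 -0.02]
clock: 38.05
tool_pos: [0.46, 0.1166, 0.0382]
tcp_rot: [2.145, 0.168, -2.136]
ft_force: [0.0, -0.1, 0.4]
gripper_width: 0.452
```

```bash
python3 -m handwheel '[[[0,0,2],[0,0,0],-1],[[0,0,2.5],[0,0,0],-1],[[0,0,2.5],[0,0,0],-1],[[0,0,0],[0,0,0],-1],[[3.5,-0.9,0],[0,0,0],-1],[[3.5,-0.9,0],[0,0,0],-1],[[3.5,-0.9,0],[0,0,0],-1],[[3.5,-0.7,0],[0,0,0],-1],[[0,0,0],[0,0,0],-1],[[0,0,0],[0,0,0],-1]]'
python3 -c "
from h import *
st();jaw();s=arm.state()['tool_pos'];print(np.round((np.array([.6023,.0820])-s[:2])*100,2))"
```

```text
clock: 39.05
tool_pos: [0.5996, 0.0792, 0.1037]
tcp_rot: [2.132, 0.165, -2.148]
ft_force: [-1.6, 0.2, -0.6]
gripper_width: 0.457
clk 39.05 tcp [0.5996 0.0792 0.1037] rot [ 2.132  0.165 -2.148] F [-1.6  0.2 -0.6] w 0.457 j [ 0.4   0.46 -0.19 -0.   -0.93 -0.24]
jaw ang 8.9  tilt x [-0.008 -0.002 -1.   ]
[0.27 0.28]
```

```bash
python3 -m handwheel '[[[0,0,-1],[0.1,-0.4,0],-1],[[0,0,-0.4],[0,0,0],-1],[[0,0,0],[0,0,0],-1],[[0,0,0],[0,0,0],-1]]'
python3 -c "
from h import *
st();jaw();s=arm.state()['tool_pos'];print(np.round((np.array([.6023,.0820])-s[:2])*100,2))"
```

```text
clock: 39.45
tool_pos: [0.5957, 0.0793, 0.0873]
tcp_rot: [2.133, 0.166, -2.146]
ft_force: [-0.3, 0.0, -0.0]
gripper_width: 0.458
clk 39.45 tcp [0.5957 0.0793 0.0873] rot [ 2.133  0.166 -2.146] F [-0.3  0.  -0. ] w 0.458 j [ 0.4   0.47 -0.22 -0.   -0.88 -0.24]
jaw ang 8.9  tilt x [-0.006 -0.001 -1.   ]
[0.66 0.27]
```

```bash
python3 -m handwheel '[[[0.66,0.27,0],[0.1,-0.3,0],-1],[[0,0,0],[0,0,0],-1],[[0,0,0],[0,0,0],-1]]'
python3 -c "
from h import *
st();jaw();s=arm.state()['tool_pos'];print(np.round((np.array([.6023,.0820])-s[:2])*100,2))"
```

```text
clock: 39.75
tool_pos: [0.603, 0.083, 0.0886]
tcp_rot: [2.142, 0.17, -2.138]
ft_force: [0.4, -0.3, -0.9]
gripper_width: 0.456
clk 39.75 tcp [0.603  0.083  0.0886] rot [ 2.142  0.17  -2.138] F [ 0.4 -0.3 -0.9] w 0.456 j [ 0.4   0.48 -0.21 -0.   -0.88 -0.24]
jaw ang 9.0  tilt x [ 0.002  0.001 -1.   ]
[-0.07 -0.1 ]
```

```bash
python3 -m handwheel '[[[-0.1,-0.1,-0.7],[0,0,0],-1],[[0,0,-0.6],[0,0,0],-1],[[0,0,-0.5],[0,0,0],-1],[[0,0,-0.5],[0,0,0],-1]]'; python3 -m handwheel '[[[0,0,-0.5],[0,0,0],-1],[[0,0,-0.4],[0,0,0],-1],[[0,0,-0.3],[0,0,0],-1]]'
```

```text
clock: 40.15
tool_pos: [0.6023, 0.082, 0.0646]
tcp_rot: [2.144, 0.17, -2.137]
ft_force: [-0.3, 0.2, -0.6]
gripper_width: 0.452
clock: 40.45
tool_pos: [0.6018, 0.0818, 0.0505]
tcp_rot: [2.142, 0.169, -2.138]
ft_force: [1.2, 0.9, -0.3]
gripper_width: 0.458
```

```bash
python3 -m handwheel '[[[0,0,-0.2],[0,0,0],-1],[[0,0,-0.2],[0,0,0],-1]]'; python3 -m handwheel '[[[0,0,0],[0,0,0],-1],[[0,0,0],[0,0,0],0.3],[[0,0,0],[0,0,0],0.3],[[0,0,0],[0,0,0],0.3],[[0,0,0],[0,0,0],0.3],[[0,0,2],[0,0,0],0.3],[[0,0,3],[0,0,0],1],[[0,0,4],[0,0,0],1],[[-0.5,-1,4.5],[0,0,0],1],[[-1.5,0,4.5],[0,0,0],1],[[-2,0,4.5],[0,0,0],1],[[-1.5,0,4],[0,0,0],1],[[0,0,0],[0,0,0],1],[[0,0,0],[0,0,0],1]]'
python3 -c "
from h import *
look([(.441,.009),(.428,-.1)],'w13')"
```

```text
clock: 40.65
tool_pos: [0.6018, 0.0816, 0.0481]
tcp_rot: [2.14, 0.169, -2.138]
ft_force: [-7.5, 0.7, 20.2]
gripper_width: 0.459
clock: 42.05
tool_pos: [0.5422, 0.0696, 0.3216]
tcp_rot: [2.138, 0.167, -2.14]
ft_force: [-0.6, -0.0, -0.4]
gripper_width: 1.002
clk 42.05 tcp [0.5422 0.0696 0.3216] rot [ 2.138  0.167 -2.14 ] F [-0.6 -0.  -0.4] w 1.002 j [ 0.42  0.2  -0.01  0.   -1.36 -0.27]
jaw ang 9.0  tilt x [-0.001 -0.001 -1.   ]
  net [0.422 0.233]
  net [0.599 0.078]
  net [0.585 0.204]
  net [ 0.422 -0.101]
  net [0.614 0.031]
  tin [0.4379 0.0107 0.0322] -10104 from tcp cm [-10.48  -5.87]
  tin [ 0.4273 -0.1013  0.0241] -9627 from tcp cm [-11.53 -17.06]
```

Tin_40 is down at its floor. The 64 mm tin is at (0.438,0.011) and the 48 mm at (0.427,-0.101). Next is tin_64.

```bash
python3 -m handwheel '[[[-3.5,-2,-1],[0,0,0],1],[[-3.5,-2,-2],[0,0,0],1],[[-3.5,-1.9,-2],[0,0,0],1],[[0,0,-4],[0,0,0],1],[[0,0,-4],[0,0,0],1],[[0,0,-4],[0,0,0],1],[[0,0,-3.5],[0,0,0],1],[[0,0,-2],[0,0,0],1],[[0,0,0],[0,0,0],1],[[0,0,0],[0,0,0],1]]'
python3 -c "
from h import *
st();jaw();s=arm.state()['tool_pos'];print(np.round((np.array([.4379,.0107])-s[:2])*100,2))"
```

```text
clock: 43.15
tool_pos: [0.427, 0.0046, 0.0756]
tcp_rot: [2.107, 0.154, -2.165]
ft_force: [0.9, 0.4, 0.6]
gripper_width: 1.002
clk 43.15 tcp [0.427  0.0046 0.0756] rot [ 2.107  0.154 -2.165] F [0.9 0.4 0.6] w 1.002 j [ 0.4   0.25 -0.64  0.   -0.71 -0.24]
jaw ang 8.8  tilt x [-0.026 -0.012 -1.   ]
[1.09 0.61]
```

```bash
python3 -m handwheel '[[[1.09,0.61,0],[0.7,-1.5,0],1],[[0,0,0],[0,0,0],1],[[0,0,0],[0,0,0],1]]'
python3 -c "
from h import *
st();jaw();s=arm.state()['tool_pos'];print(np.round((np.array([.4379,.0107])-s[:2])*100,2))"
```

```text
clock: 43.45
tool_pos: [0.441, 0.0119, 0.0777]
tcp_rot: [2.149, 0.168, -2.134]
ft_force: [-0.2, 0.6, 0.5]
gripper_width: 0.997
clk 43.45 tcp [0.441  0.0119 0.0777] rot [ 2.149  0.168 -2.134] F [-0.2  0.6  0.5] w 0.997 j [ 0.4   0.25 -0.63  0.   -0.69 -0.24]
jaw ang 8.9  tilt x [ 0.007  0.002 -1.   ]
[-0.31 -0.12]
```

```bash
python3 -m handwheel '[[[-0.3,-0.12,0],[-0.1,0.4,0],1],[[0,0,0],[0,0,0],1],[[-0.1,0,-1],[0,0,0],1],[[-0.1,0,-1],[0,0,0],1],[[-0.1,0,-0.9],[0,0,0],1],[[0,0,0],[0,0,0],1],[[0,0,0],[0,0,0],1]]'
python3 -c "
from h import *
st();jaw();s=arm.state()['tool_pos'];print(np.round((np.array([.4379,.0107])-s[:2])*100,2))"
```

```text
clock: 44.15
tool_pos: [0.4351, 0.0109, 0.0482]
tcp_rot: [2.145, 0.168, -2.138]
ft_force: [0.3, -0.5, -0.6]
gripper_width: 1.001
clk 44.15 tcp [0.4351 0.0109 0.0482] rot [ 2.145  0.168 -2.138] F [ 0.3 -0.5 -0.6] w 1.001 j [ 0.4   0.29 -0.67 -0.   -0.6  -0.24]
jaw ang 8.9  tilt x [ 0.003  0.002 -1.   ]
[ 0.28 -0.02]
```

```bash
python3 -m handwheel '[[[0.2,0,-1.0],[0,0.2,0],1],[[0,0,0],[0,0,0],1],[[0,0,0],[0,0,0],-1],[[0,0,0],[0,0,0],-1],[[0,0,0],[0,0,0],-1],[[0,0,0],[0,0,0],-1],[[0,0,0],[0,0,0],-1],[[0,0,0],[0,0,0],-1],[[0,0,0],[0,0,0],-1]]'
python3 -c "
from h import *
st();jaw();s=arm.state()['tool_pos'];print(np.round((np.array([.4379,.0107])-s[:2])*100,2))"
```

```text
clock: 45.05
tool_pos: [0.4379, 0.0111, 0.0378]
tcp_rot: [2.143, 0.169, -2.141]
ft_force: [-0.4, 0.1, -1.1]
gripper_width: 0.73
clk 45.05 tcp [0.4379 0.0111 0.0378] rot [ 2.143  0.169 -2.141] F [-0.4  0.1 -1.1] w 0.73 j [ 0.4   0.32 -0.67 -0.   -0.58 -0.24]
jaw ang 8.9  tilt x [ 0.001  0.003 -1.   ]
[ 0.   -0.04]
```

```bash
python3 -m handwheel '[[[0,0,2],[0,0,0],-1],[[0,0,3],[0,0,0],-1],[[0,0,3],[0,0,0],-1],[[0,0,0],[0,0,0],-1],[[1.9,3.7,0],[0,0,0],-1],[[1.9,3.7,0],[0,0,0],-1],[[1.9,3.7,0],[0,0,0],-1],[[1.9,3.7,0],[0,0,0],-1],[[1.9,3.7,0],[0,0,0],-1],[[1.9,3.7,0],[0,0,0],-1],[[1.8,3.3,0],[0,0,0],-1],[[0,0,0],[0,0,0],-1],[[0,0,0],[0,0,0],-1]]'
python3 -c "
from h import *
st();jaw();s=arm.state()['tool_pos'];print(np.round((np.array([.5724,.2717])-s[:2])*100,2))"
```

```text
clock: 46.35
tool_pos: [0.5655, 0.2732, 0.1095]
tcp_rot: [2.125, 0.157, -2.16]
ft_force: [-1.1, -0.3, -1.4]
gripper_width: 0.733
clk 46.35 tcp [0.5655 0.2732 0.1095] rot [ 2.125  0.157 -2.16 ] F [-1.1 -0.3 -1.4] w 0.733 j [ 0.7   0.49 -0.12 -0.01 -0.98 -0.55]
jaw ang 8.5  tilt x [-0.016 -0.004 -1.   ]
[ 0.69 -0.15]
```

```bash
python3 -m handwheel '[[[0.6,-0.15,-0.8],[0.2,-0.9,0.4],-1],[[0,0,-0.8],[0,0,0],-1],[[0,0,-0.3],[0,0,0],-1],[[0,0,0],[0,0,0],-1],[[0,0,0],[0,0,0],-1]]'
python3 -c "
from h import *
st();jaw();s=arm.state()['tool_pos'];print(np.round((np.array([.5724,.2717])-s[:2])*100,2))"
```

```text
clock: 46.85
tool_pos: [0.5684, 0.2675, 0.0871]
tcp_rot: [2.133, 0.16, -2.147]
ft_force: [0.6, -0.7, -0.9]
gripper_width: 0.733
clk 46.85 tcp [0.5684 0.2675 0.0871] rot [ 2.133  0.16  -2.147] F [ 0.6 -0.7 -0.9] w 0.733 j [ 0.7   0.51 -0.15 -0.   -0.92 -0.54]
jaw ang 8.8  tilt x [-0.006 -0.004 -1.   ]
[0.4  0.42]
```

```bash
python3 -m handwheel '[[[0.4,0.4,0],[0.2,-0.3,0],-1],[[0,0,0],[0,0,0],-1],[[0,0,0],[0,0,0],-1]]'
python3 -c "
from h import *
st();jaw();s=arm.state()['tool_pos'];print(np.round((np.array([.5724,.2717])-s[:2])*100,2))"
```

```text
clock: 47.15
tool_pos: [0.5731, 0.272, 0.0884]
tcp_rot: [2.144, 0.165, -2.141]
ft_force: [0.7, -0.7, -1.9]
gripper_width: 0.727
clk 47.15 tcp [0.5731 0.272  0.0884] rot [ 2.144  0.165 -2.141] F [ 0.7 -0.7 -1.9] w 0.727 j [ 0.7   0.52 -0.14 -0.   -0.91 -0.54]
jaw ang 8.7  tilt x [ 0.001  0.001 -1.   ]
[-0.07 -0.03]
```

```bash
python3 -m handwheel '[[[-0.1,0,-0.7],[0,0,0],-1],[[0,0,-0.6],[0,0,0],-1],[[0,0,-0.5],[0,0,0],-1],[[0,0,-0.5],[0,0,0],-1]]'; python3 -m handwheel '[[[0,0,-0.5],[0,0,0],-1],[[0,0,-0.4],[0,0,0],-1],[[0,0,-0.3],[0,0,0],-1]]'
```

```text
clock: 47.55
tool_pos: [0.5724, 0.2724, 0.0644]
tcp_rot: [2.146, 0.166, -2.14]
ft_force: [0.9, 1.4, -1.7]
gripper_width: 0.728
clock: 47.85
tool_pos: [0.5719, 0.272, 0.0503]
tcp_rot: [2.144, 0.165, -2.141]
ft_force: [-0.0, 0.5, -1.1]
gripper_width: 0.729
```

```bash
python3 -m handwheel '[[[0,0,-0.2],[0,0,0],-1],[[0,0,-0.2],[0,0,0],-1]]'; python3 -m handwheel '[[[0,0,0],[0,0,0],-1],[[0,0,0],[0,0,0],0.9],[[0,0,0],[0,0,0],0.9],[[0,0,0],[0,0,0],0.9],[[0,0,0],[0,0,0],0.9],[[0,0,2],[0,0,0],0.9],[[0,0,3],[0,0,0],0.9],[[0,0,4],[0,0,0],0.9],[[-1.5,0,4.5],[0,0,0],0.9],[[-2,0,4.5],[0,0,0],0.9],[[-2,0,4.5],[0,0,0],0.9],[[-1.5,0,4],[0,0,0],0.9],[[0,0,0],[0,0,0],0.9],[[0,0,0],[0,0,0],0.9]]'
python3 -c "
from h import *
look([(.429,.228)],'w14')"
```

```text
clock: 48.05
tool_pos: [0.5718, 0.2719, 0.0477]
tcp_rot: [2.142, 0.164, -2.141]
ft_force: [-7.9, -1.4, 18.1]
gripper_width: 0.729
clock: 49.45
tool_pos: [0.4977, 0.2695, 0.3215]
tcp_rot: [2.142, 0.163, -2.142]
ft_force: [0.3, 0.1, -0.9]
gripper_width: 0.953
clk 49.45 tcp [0.4977 0.2695 0.3215] rot [ 2.142  0.163 -2.142] F [ 0.3  0.1 -0.9] w 0.953 j [ 0.78  0.23  0.03  0.   -1.37 -0.63]
jaw ang 8.7  tilt x [ 0. -0. -1.]
  net [0.577 0.275]
  net [0.604 0.079]
  net [0.426 0.225]
  tin [0.4294 0.2287 0.0281] -10251 from tcp cm [-6.88 -4.05]
```

Tin_64 is seated. Tin_56 hasn't been disturbed and is at (0.4294,0.2287), so it goes next.

```bash
python3 -m handwheel '[[[-3.4,-2,-1],[0,0,0],0.9],[[-3.3,-1.9,-2],[0,0,0],0.9],[[0,0,-4],[0,0,0],0.9],[[0,0,-4],[0,0,0],0.9],[[0,0,-4],[0,0,0],0.9],[[0,0,-3.5],[0,0,0],0.9],[[0,0,-3],[0,0,0],0.9],[[0,0,-1.5],[0,0,0],0.9],[[0,0,0],[0,0,0],0.9],[[0,0,0],[0,0,0],0.9]]'
python3 -c "
from h import *
st();jaw();s=arm.state()['tool_pos'];print(np.round((np.array([.4294,.2287])-s[:2])*100,2))"
```

```text
clock: 50.55
tool_pos: [0.4247, 0.2209, 0.0688]
tcp_rot: [2.114, 0.135, -2.158]
ft_force: [0.6, 0.4, -0.1]
gripper_width: 0.951
clk 50.55 tcp [0.4247 0.2209 0.0688] rot [ 2.114  0.135 -2.158] F [ 0.6  0.4 -0.1] w 0.951 j [ 0.82  0.33 -0.53  0.   -0.74 -0.67]
jaw ang 8.4  tilt x [-0.019 -0.022 -1.   ]
[0.47 0.78]
```

```bash
python3 -m handwheel '[[[0.4,0.7,0.4],[1.25,-1.1,0.5],0.9],[[0,0,0],[0,0,0],0.9],[[0,0,0],[0,0,0],0.9]]'
python3 -c "
from h import *
st();jaw();s=arm.state()['tool_pos'];print(np.round((np.array([.4294,.2287])-s[:2])*100,2))"
```

```text
clock: 50.85
tool_pos: [0.4304, 0.2294, 0.0749]
tcp_rot: [2.147, 0.171, -2.137]
ft_force: [-0.2, -0.2, 0.9]
gripper_width: 0.953
clk 50.85 tcp [0.4304 0.2294 0.0749] rot [ 2.147  0.171 -2.137] F [-0.2 -0.2  0.9] w 0.953 j [ 0.82  0.32 -0.52  0.   -0.72 -0.67]
jaw ang 8.9  tilt x [ 0.004  0.004 -1.   ]
[-0.1  -0.07]
```

```bash
python3 -m handwheel '[[[-0.1,-0.1,-1],[-0.2,0.2,0],0.9],[[-0.1,0,-1],[0,0,0],0.9],[[-0.1,0,-0.8],[0,0,0],0.9],[[0,0,0],[0,0,0],0.9],[[0,0,0],[0,0,0],0.9]]'
python3 -c "
from h import *
st();jaw();s=arm.state()['tool_pos'];print(np.round((np.array([.4294,.2287])-s[:2])*100,2))"
```

```text
clock: 51.35
tool_pos: [0.4273, 0.2286, 0.0456]
tcp_rot: [2.144, 0.17, -2.139]
ft_force: [0.1, 0.5, -0.3]
gripper_width: 0.949
clk 51.35 tcp [0.4273 0.2286 0.0456] rot [ 2.144  0.17  -2.139] F [ 0.1  0.5 -0.3] w 0.949 j [ 0.83  0.37 -0.56  0.   -0.65 -0.67]
jaw ang 8.9  tilt x [ 0.002  0.002 -1.   ]
[0.21 0.01]
```

```bash
python3 -m handwheel '[[[0.2,0,-0.8],[0,0,0],0.9],[[0,0,0],[0,0,0],0.9],[[0,0,0],[0,0,0],-1],[[0,0,0],[0,0,0],-1],[[0,0,0],[0,0,0],-1],[[0,0,0],[0,0,0],-1],[[0,0,0],[0,0,0],-1],[[0,0,0],[0,0,0],-1],[[0,0,0],[0,0,0],-1]]'
python3 -m handwheel '[[[0,0,2],[0,0,0],-1],[[0,0,3],[0,0,0],-1],[[0,0,2.5],[0,0,0],-1],[[0,0,0],[0,0,0],-1],[[3.8,-0.7,0],[0,0,0],-1],[[3.8,-0.7,0],[0,0,0],-1],[[3.8,-0.7,0],[0,0,0],-1],[[3.8,-0.7,0],[0,0,0],-1],[[0,0,0],[0,0,0],-1],[[0,0,0],[0,0,0],-1]]'
python3 -c "
from h import *
st();jaw();s=arm.state()['tool_pos'];print(np.round((np.array([.5835,.2005])-s[:2])*100,2))"
```

```text
clock: 52.25
tool_pos: [0.4298, 0.2289, 0.0372]
tcp_rot: [2.145, 0.17, -2.138]
ft_force: [0.9, 0.3, -1.4]
gripper_width: 0.643
clock: 53.25
tool_pos: [0.5813, 0.1964, 0.107]
tcp_rot: [2.129, 0.165, -2.15]
ft_force: [-0.7, -0.0, -0.5]
gripper_width: 0.636
clk 53.25 tcp [0.5813 0.1964 0.107 ] rot [ 2.129  0.165 -2.15 ] F [-0.7 -0.  -0.5] w 0.636 j [ 0.59  0.47 -0.16 -0.   -0.95 -0.43]
jaw ang 8.9  tilt x [-0.01  -0.003 -1.   ]
[0.22 0.41]
```

```bash
python3 -m handwheel '[[[0.2,0.4,-0.8],[0.2,-0.6,0],-1],[[0,0,-0.8],[0,0,0],-1],[[0.2,0.2,-0.2],[0,0,0],-1],[[0,0,0],[0,0,0],-1],[[0,0,0],[0,0,0],-1]]'
python3 -c "
from h import *
st();jaw();s=arm.state()['tool_pos'];print(np.round((np.array([.5835,.2005])-s[:2])*100,2))"
```

```text
clock: 53.75
tool_pos: [0.5808, 0.2032, 0.0853]
tcp_rot: [2.134, 0.169, -2.143]
ft_force: [-0.7, 0.1, -1.5]
gripper_width: 0.638
clk 53.75 tcp [0.5808 0.2032 0.0853] rot [ 2.134  0.169 -2.143] F [-0.7  0.1 -1.5] w 0.638 j [ 0.6   0.49 -0.19 -0.   -0.89 -0.44]
jaw ang 9.1  tilt x [-0.004 -0.002 -1.   ]
[ 0.27 -0.27]
```

```bash
python3 -m handwheel '[[[0.25,-0.25,0],[0.1,-0.2,0],-1],[[0,0,0],[0,0,0],-1],[[0,0,0],[0,0,0],-1]]'
python3 -c "
from h import *
st();jaw();s=arm.state()['tool_pos'];print(np.round((np.array([.5835,.2005])-s[:2])*100,2))"
```

```text
clock: 54.05
tool_pos: [0.5836, 0.2011, 0.0864]
tcp_rot: [2.141, 0.172, -2.137]
ft_force: [-0.9, 0.3, -0.3]
gripper_width: 0.636
clk 54.05 tcp [0.5836 0.2011 0.0864] rot [ 2.141  0.172 -2.137] F [-0.9  0.3 -0.3] w 0.636 j [ 0.59  0.49 -0.19 -0.   -0.89 -0.43]
jaw ang 9.1  tilt x [ 0.001  0.001 -1.   ]
[-0.01 -0.06]
```

```bash
python3 -m handwheel '[[[0,0,-0.7],[0,0,0],-1],[[0,0,-0.6],[0,0,0],-1],[[0,0,-0.5],[0,0,0],-1],[[0,0,-0.4],[0,0,0],-1]]'; python3 -m handwheel '[[[0,0,-0.5],[0,0,0],-1],[[0,0,-0.4],[0,0,0],-1],[[0,0,-0.2],[0,0,0],-1]]'
```

```text
clock: 54.45
tool_pos: [0.584, 0.2011, 0.0634]
tcp_rot: [2.143, 0.172, -2.136]
ft_force: [-0.6, -0.5, -1.4]
gripper_width: 0.636
clock: 54.75
tool_pos: [0.5836, 0.2008, 0.0504]
tcp_rot: [2.141, 0.171, -2.138]
ft_force: [-0.4, 0.8, -1.2]
gripper_width: 0.637
```

```bash
python3 -m handwheel '[[[0,0,-0.2],[0,0,0],-1],[[0,0,-0.2],[0,0,0],-1]]'; python3 -m handwheel '[[[0,0,0],[0,0,0],-1],[[0,0,0],[0,0,0],0.6],[[0,0,0],[0,0,0],0.6],[[0,0,0],[0,0,0],0.6],[[0,0,0],[0,0,0],0.6],[[0,0,2],[0,0,0],0.6],[[0,0,3],[0,0,0],0.6],[[0,0,4],[0,0,0],0.6],[[-1,-2,4],[0,0,0],0.6],[[-1,-2,4],[0,0,0],0.6],[[-1,-3,3.5],[0,0,0],0.6],[[-1.5,-4,2.5],[0,0,0],0.6],[[-1.5,-4,2],[0,0,0],0.6],[[-1.5,-4,2],[0,0,0],0.6],[[0,0,0],[0,0,0],0.6],[[0,0,0],[0,0,0],0.6]]'
python3 -c "
from h import *
look([(.427,-.101)],'w15')"
```

```text
clock: 54.95
tool_pos: [0.5836, 0.2007, 0.0472]
tcp_rot: [2.14, 0.171, -2.137]
ft_force: [-5.5, -0.5, 14.0]
gripper_width: 0.639
clock: 56.55
tool_pos: [0.5042, 0.0038, 0.3282]
tcp_rot: [2.144, 0.17, -2.128]
ft_force: [-0.1, 1.0, -0.3]
gripper_width: 0.795
clk 56.55 tcp [0.5042 0.0038 0.3282] rot [ 2.144  0.17  -2.128] F [-0.1  1.  -0.3] w 0.795 j [ 0.33  0.11 -0.1   0.   -1.35 -0.17]
jaw ang 9.3  tilt x [ 0.008 -0.002 -1.   ]
  net [0.612 0.029]
  net [0.599 0.082]
  net [0.577 0.282]
  net [ 0.422 -0.106]
  net [0.579 0.206]
  tin [ 0.4272 -0.1008  0.0241] -9208 from tcp cm [ -7.74 -10.53]
```

Tin_56 is seated. Tin_48 sits beside the stand, so I'll turn the jaws about 75° to keep the gripper body clear of the hung washer.

```bash
python3 -m handwheel '[[[-0.9,-1.15,0],[0,0.5,-8.3],0.6],[[-0.85,-1.15,0],[0,0,-8.3],0.6],[[-0.85,-1.15,0],[0,0,-8.3],0.6],[[-0.85,-1.15,0],[0,0,-8.3],0.6],[[-0.85,-1.15,0],[0,0,-8.3],0.6],[[-0.85,-1.15,0],[0,0,-8.3],0.6],[[-0.85,-1.15,0],[0,0,-8.3],0.6],[[-0.85,-1.15,0],[0,0,-8.3],0.6],[[-0.85,-1.15,0],[0,0,-8.3],0.6],[[0,0,-4],[0,0,0],0.6],[[0,0,-4],[0,0,0],0.6],[[0,0,-4],[0,0,0],0.6],[[0,0,-3],[0,0,0],0.6],[[0,0,0],[0,0,0],0.6],[[0,0,0],[0,0,0],0.6]]'
python3 -c "
from h import *
st();jaw();s=arm.state()['tool_pos'];print(np.round((np.array([.4272,-.1009])-s[:2])*100,2))
cp=campose('wrist');viewer.camera('wrist')
for d in models.mark_of('tin_48','wrist'):
    if d['confidence']>.4: print(np.round(onz(cp,d['centre'],0)[:2],3))"
```

```text
clock: 58.15
tool_pos: [0.4283, -0.0889, 0.1578]
tcp_rot: [-1.472, 1.003, 1.525]
ft_force: [0.3, -0.3, 0.2]
gripper_width: 0.802
clk 58.15 tcp [ 0.4283 -0.0889  0.1578] rot [-1.472  1.003  1.525] F [ 0.3 -0.3  0.2] w 0.802 j [ 0.16  0.15 -0.5  -0.02 -0.95 -1.32]
jaw ang 112.8  tilt x [-0.03   0.009 -1.   ]
[-0.11 -1.2 ]
[ 0.427 -0.096]
```

```bash
python3 -m handwheel '[[[-0.1,-1.2,-2],[-0.5,-1.7,0],0.6],[[0,0,-2.5],[0,0,0],0.6],[[0,0,-2.5],[0,0,0],0.6],[[0,0,-0.8],[0,0,0],0.6],[[0,0,0],[0,0,0],0.6],[[0,0,0],[0,0,0],0.6]]'
python3 -c "
from h import *
st();jaw();s=arm.state()['tool_pos'];print(np.round((np.array([.4272,-.1009])-s[:2])*100,2))"
```

```text
clock: 58.85
tool_pos: [0.4379, -0.1, 0.0889]
tcp_rot: [-1.515, 0.973, 1.474]
ft_force: [-0.5, 0.8, 0.5]
gripper_width: 0.801
clk 58.85 tcp [ 0.4379 -0.1     0.0889] rot [-1.515  0.973  1.474] F [-0.5  0.8  0.5] w 0.801 j [ 0.14  0.23 -0.61  0.   -0.7  -1.31]
jaw ang 113.0  tilt x [ 0.028  0.002 -1.   ]
[-1.07 -0.09]
```

```bash
python3 -m handwheel '[[[-1.1,-0.1,-0.8],[-0.1,1.6,0],0.6],[[0,0,0],[0,0,0],0.6],[[0,0,0],[0,0,0],0.6]]'
python3 -c "
from h import *
st();jaw();s=arm.state()['tool_pos'];print(np.round((np.array([.4272,-.1009])-s[:2])*100,2))"
```

```text
clock: 59.15
tool_pos: [0.4283, -0.1007, 0.0832]
tcp_rot: [-1.502, 0.988, 1.496]
ft_force: [-1.0, 0.4, -0.5]
gripper_width: 0.798
clk 59.15 tcp [ 0.4283 -0.1007  0.0832] rot [-1.502  0.988  1.496] F [-1.   0.4 -0.5] w 0.798 j [ 0.14  0.24 -0.62  0.   -0.71 -1.31]
jaw ang 113.1  tilt x [ 0.004  0.    -1.   ]
[-0.11 -0.02]
```

```bash
python3 -m handwheel '[[[-0.15,0,-1.2],[0,0.2,0],0.6],[[-0.1,0,-1.2],[0,0,0],0.6],[[-0.1,0,-1.0],[0,0,0],0.6],[[-0.1,0,-0.6],[0,0,0],0.6],[[0,0,0],[0,0,0],0.6],[[0,0,0],[0,0,0],0.6]]'
python3 -c "
from h import *
st();jaw();s=arm.state()['tool_pos'];print(np.round((np.array([.4272,-.1009])-s[:2])*100,2))"
```

```text
clock: 59.75
tool_pos: [0.4259, -0.1006, 0.0443]
tcp_rot: [-1.504, 0.986, 1.494]
ft_force: [-0.2, -0.1, -0.0]
gripper_width: 0.801
clk 59.75 tcp [ 0.4259 -0.1006  0.0443] rot [-1.504  0.986  1.494] F [-0.2 -0.1 -0. ] w 0.801 j [ 0.14  0.3  -0.67  0.   -0.59 -1.31]
jaw ang 113.1  tilt x [ 0.007  0.001 -1.   ]
[ 0.13 -0.03]
```

```bash
python3 -m handwheel '[[[0.15,0,-0.7],[0,0.4,0],0.6],[[0,0,0],[0,0,0],0.6],[[0,0,0],[0,0,0],-1],[[0,0,0],[0,0,0],-1],[[0,0,0],[0,0,0],-1],[[0,0,0],[0,0,0],-1],[[0,0,0],[0,0,0],-1],[[0,0,0],[0,0,0],-1],[[0,0,0],[0,0,0],-1]]'
python3 -m handwheel '[[[0,0,2],[0,0,0],-1],[[0,0,3],[0,0,0],-1],[[0,0,3],[0,0,0],-1],[[0,0,0],[0,0,0],-1],[[0.3,3.5,0],[0,0,8.4],-1],[[0.3,3.5,0],[0,0,8.4],-1],[[0.3,3.5,0],[0,0,8.4],-1],[[0.3,3.5,0],[0,0,8.4],-1],[[0.3,3.5,0],[0,0,8.4],-1],[[3,2.8,0],[0,0,8.4],-1],[[3,2.8,0],[0,0,8.4],-1],[[3,0,0],[0,0,8.4],-1],[[3,0,0],[0,0,8.4],-1],[[3,0,0],[0,0,0],-1],[[0,0,0],[0,0,0],-1],[[0,0,0],[0,0,0],-1]]'
python3 -c "
from h import *
st();jaw();s=arm.state()['tool_pos'];print(np.round((np.array([.5934,.1373])-s[:2])*100,2))"
```

```text
clock: 60.65
tool_pos: [0.4288, -0.1005, 0.0381]
tcp_rot: [-1.501, 0.988, 1.498]
ft_force: [0.5, -0.0, 0.2]
gripper_width: 0.543
clock: 62.25
tool_pos: [0.5899, 0.1387, 0.1096]
tcp_rot: [2.107, 0.187, -2.137]
ft_force: [-0.3, 0.7, -1.1]
gripper_width: 0.545
clk 62.25 tcp [0.5899 0.1387 0.1096] rot [ 2.107  0.187 -2.137] F [-0.3  0.7 -1.1] w 0.545 j [ 0.5   0.46 -0.18  0.   -0.95 -0.32]
jaw ang 10.5  tilt x [-0.013 -0.009 -1.   ]
[ 0.35 -0.14]
```

```bash
python3 -m handwheel '[[[0.5,0.1,-0.8],[0.5,-0.75,-1.5],-1],[[0,0,-0.8],[0,0,0],-1],[[0,0,-0.2],[0,0,0],-1],[[0,0,0],[0,0,0],-1],[[0,0,0],[0,0,0],-1]]'
python3 -c "
from h import *
st();jaw();s=arm.state()['tool_pos'];print(np.round((np.array([.5931,.1387])-s[:2])*100,2))"
```

```text
clock: 62.75
tool_pos: [0.5904, 0.1387, 0.0891]
tcp_rot: [2.132, 0.167, -2.145]
ft_force: [0.7, 1.1, -0.8]
gripper_width: 0.545
clk 62.75 tcp [0.5904 0.1387 0.0891] rot [ 2.132  0.167 -2.145] F [ 0.7  1.1 -0.8] w 0.545 j [ 0.5   0.48 -0.21 -0.   -0.89 -0.34]
jaw ang 9.0  tilt x [-0.006 -0.002 -1.   ]
[0.27 0.  ]
```

```bash
python3 -m handwheel '[[[0.27,0,0],[0.1,-0.35,0],-1],[[0,0,0],[0,0,0],-1],[[0,0,0],[0,0,0],-1]]'; python3 -m handwheel '[[[0,0,-0.7],[0,0,0],-1],[[0,0,-0.5],[0,0,0],-1],[[0,0,-0.4],[0,0,0],-1]]'; python3 -m handwheel '[[[0,0,-0.5],[0,0,0],-1],[[0,0,-0.5],[0,0,0],-1]]'
```

```text
clock: 63.05
tool_pos: [0.5935, 0.139, 0.0902]
tcp_rot: [2.142, 0.17, -2.137]
ft_force: [0.1, 0.4, -0.5]
gripper_width: 0.549
clock: 63.35
tool_pos: [0.594, 0.1393, 0.074]
tcp_rot: [2.144, 0.171, -2.135]
ft_force: [-0.2, 0.3, -0.5]
gripper_width: 0.546
clock: 63.55
tool_pos: [0.5939, 0.1392, 0.0627]
tcp_rot: [2.143, 0.171, -2.135]
ft_force: [0.4, -1.1, -0.6]
gripper_width: 0.548
```

```bash
python3 -m handwheel '[[[0,0,-0.5],[0,0,0],-1],[[0,0,-0.4],[0,0,0],-1],[[0,0,-0.3],[0,0,0],-1],[[0,0,-0.2],[0,0,0],-1]]'; python3 -m handwheel '[[[0,0,-0.2],[0,0,0],-1]]'
```

```text
clock: 63.95
tool_pos: [0.5936, 0.1388, 0.048]
tcp_rot: [2.14, 0.17, -2.136]
ft_force: [-5.3, 0.3, 17.4]
gripper_width: 0.546
clock: 64.05
tool_pos: [0.5936, 0.1388, 0.048]
tcp_rot: [2.14, 0.169, -2.136]
ft_force: [-4.8, 1.3, 13.3]
gripper_width: 0.547
```

Floor contact. I'll release, retreat clear of everything and make the final check.

```bash
python3 -m handwheel '[[[0,0,0],[0,0,0],-1],[[0,0,0],[0,0,0],0.5],[[0,0,0],[0,0,0],0.5],[[0,0,0],[0,0,0],0.5],[[0,0,0],[0,0,0],0.5],[[0,0,2],[0,0,0],0.5],[[0,0,3],[0,0,0],0.5],[[0,0,4],[0,0,0],0.5],[[-1.5,1,4],[0,0,0],0.5],[[-2,2,4],[0,0,0],0.5],[[-3,2,3],[0,0,0],0.5],[[-3,3,0],[0,0,0],0.5],[[-3,3,0],[0,0,0],0.5],[[-3,3,0],[0,0,0],0.5],[[0,0,0],[0,0,0],0.5],[[0,0,0],[0,0,0],0.5]]'
python3 - <<'E'
from h import *
st()
for c in ["side","scene"]:
    cp=campose(c); im=viewer.camera(c); cv2.imwrite(f"pics/{c}16.png",im)
    for q,z in [("tin_48",.01),("bail_a",.154),("washer_a",.044),("brush_mug",0),("bowl",0),("brayer",0),("jar_spare",0)]:
        print(c,q,[np.round(onz(cp,d["centre"],z)[:2],3).tolist() for d in models.mark_of(q,c) if d["confidence"]>.4])
a=cv2.imread("pics/side16.png");b=cv2.imread("pics/scene16.png")
z=lambda i,w,h:cv2.resize(i,(w,h),interpolation=2)
cv2.imwrite("pics/c16.png",np.hstack([z(a[110:300,205:325],379,600),z(b[110:290,195:315],400,600)]))
E
```

```text
clock: 65.65
tool_pos: [0.4319, 0.2821, 0.2551]
tcp_rot: [2.143, 0.171, -2.139]
ft_force: [0.5, 0.0, -0.6]
gripper_width: 0.747
clk 65.65 tcp [0.4319 0.2821 0.2551] rot [ 2.143  0.171 -2.139] F [ 0.5  0.  -0.6] w 0.747 j [ 0.89  0.17 -0.2  -0.   -1.19 -0.74]
side tin_48 [[0.581, 0.28], [0.578, 0.188], [0.601, -0.377], [0.596, -0.511], [0.612, 0.031], [0.599, 0.076]]
side bail_a [[0.558, -0.123], [0.591, -0.23]]
side washer_a [[0.596, -0.228], [0.572, -0.1]]
side brush_mug [[0.664, 0.465], [0.6, -0.397]]
side bowl [[0.604, -0.503]]
side brayer [[0.479, 0.525], [0.611, -0.383]]
side jar_spare [[0.775, 0.011]]
scene tin_48 [[0.567, 0.264], [0.609, 0.028], [0.598, 0.137], [0.583, 0.188], [0.61, 0.081]]
scene bail_a [[0.564, -0.111], [0.655, 0.291], [0.607, -0.234]]
scene washer_a [[0.556, -0.096], [0.596, -0.234]]
scene brush_mug [[0.678, 0.457], [0.579, 0.131]]
scene bowl [[0.615, -0.491]]
scene brayer [[0.492, 0.525], [0.563, 0.263]]
scene jar_spare [[0.772, 0.006], [0.582, 0.173]]
```

View pics/c16.png

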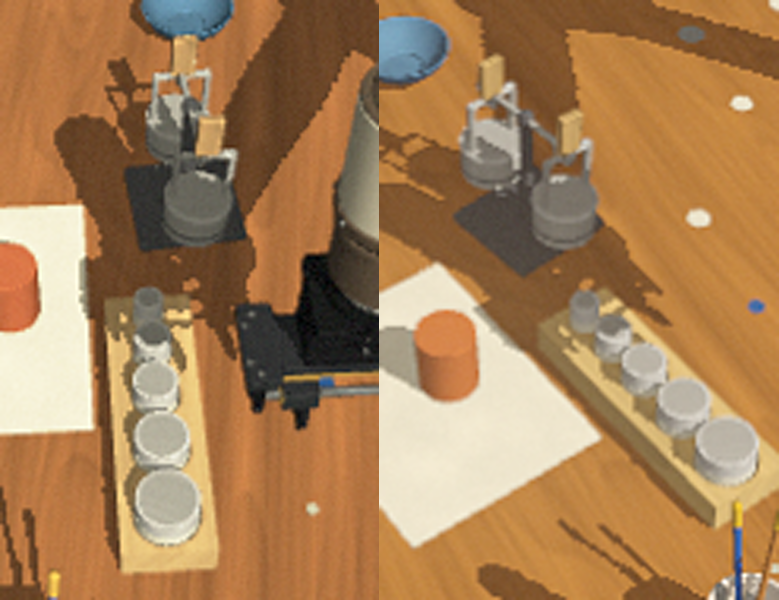

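```bash
python3 -c "
from bench import arm
print(arm.close_job())"
```

```text
the job is handed in; nothing more can be done
None
```

The job is handed in at about 66 s on the robot clock: both washers hang on the stand's hooks and all five tins are in the rack. No verdict came back.

- **Washers:** I hung these first, one per hook, with the crossbars in the throats. In the last pictures both are upright. After I let go, the tops of their grips were within about 1.5 px (about 7 mm) of where seated washers would put them.
- **Tins:** The 32, 40, 64, 56 and 48 mm tins went into their own holes, in that order. I pressed each one until it met the floor with 14–21 N; the tool heights then match a 10 mm floor to about a millimetre. The last picture shows all five upright, with the gripper clear of everything.
- **Bystanders:** The mug, bowl, roller and jar read the same as at the start, within camera error.

**What went wrong or disagreed:**
- My first grasp of tin_32 closed on nothing because I lifted before the fingers had shut. The tin stayed standing and the second try worked.
- The first washer met the hook about 5 mm higher than I expected. I think I misread the tool height at the grasp, since the second washer stopped at the same tool height and both hang level in the pictures. The cameras can't resolve that 5 mm, though.
- I saw no sign of a tin being knocked aside.

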